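# Find the heavy side of a roller drum and hold it down

## Robot

A 6-joint arm with a two-finger parallel gripper is mounted at the origin on the work surface. World frame = base frame: x ahead of the robot, y to its left, z up, the work surface at z = 0. Lengths are in m, angles in rad, forces in N, time in s.
With the tool pointing down it reaches from about 0.3 to 0.775 m from the base axis. Payload 14.6 kg.
Tool frame: the origin (TCP) lies at the very end of the fingers, on their centre line; the grasp point (between the pads) lies 19 mm behind it; x points along the fingers, y is the direction in which the jaws open and shut, and the axes are right-handed (so a half turn about x gives the same grasp; the last joint's range is limited). The gripper opens to 94 mm and grips with 3 to 60 N. Pads are 16 mm wide; open, the fingers measure 119 mm over their backs; the gripper's body (75 mm by 177 mm) begins 78 mm behind the grasp point.
Start: joints at [-1.19, 0.3, 1.521, -0, 1.321, -0.067], TCP at [0.238, -0.496, 0.205] pointing down, gripper open.
Joint ranges: [-3.03, 3.03], [-0.79, 2.21], [0.23, 2.52], [-1.04, 4.18], [0, 3.07], [-2.55, 2.55]. Speed limits (rad/s): [2.22, 2.22, 2.57, 3.14, 3.14, 3.14].

## Interface

Orientations are given as [roll, pitch, yaw] about the fixed x, y, z axes, in that order (R = Rz(yaw) Ry(pitch) Rx(roll)).
In Python, from station import ctrl, viewer, hand_in gives the robot as it stands. The module is installed in compiled form; this text tells all that it offers.
- The arm moves only by the tool play_rows, never from a script. Its argument "deltas" is a list that holds one entry, the list of rows, each a list of 7 numbers: the shift along the tool's x, y, z in mm, then the turn, a rotation vector about the tool's x, y, z in rad, then the finger opening in mm, from 0 to 94. In form: [[[dx, dy, dz, ax, ay, az, gripper], ...]]. A call has 1 to 10 rows; each row shifts and turns the commanded pose from where the row before left it, along the tool's axes as they then stand; what a row does not reach is not made up. A row lasts 1/10 s, in which the tool goes at most 50 mm and 8.59 degrees, less where a joint would pass 70% of its speed; a pose out of reach is approached as far as the arm can. A call with a gripper value outside its range is refused whole. The fingers move at their own pace and stop on an object; "grip_force" is the grip in N (left out, the last holds). Time passes only in rows, so rows that do not move let the fingers close. It gives the time, the measured TCP pose, the force and the opening at its end, in the units of the state.
- ctrl.get_obs(): the state, without advancing time (a new reading comes with each control period).
- viewer.camera(name): name is "side" or "top" or "wrist"; returns a dict with "img" (400x640x3 uint8, red, green, blue), "fx", "fy", "cx", "cy" (pixels), "rvec" (rotation vector, rad) and "tvec" (3), from world to camera coordinates, as OpenCV has them. Camera axes: x right, y down, z forward; pixel columns grow to the right and rows downward; lengths in m; the calibration is good to about 2 mm. The wrist camera is an equidistant fisheye: a pixel r from the principal point sees the ray r / f radians off the axis. A picture is of the moment at which its call begins. There is no depth.
- hand_in(): hands the job in, once; it reports no verdict.
The state is a dict: "time_s": time; "qpos": joint angles; "joint_vel": joint speeds; "tau": joint torques, N m; "ee_pos": TCP position; "eef_rot": TCP orientation; "force": force on the tool from outside, world axes, zero at the start; "moment": the same for the moment, N m; "grip_width": finger opening in m.
Only numpy, scipy, OpenCV 4.12 (cv2) and the standard library are available. Lean on these libraries where they do the work, as an engineer would, in place of code of your own. Each camera call takes 0.05 s, during which the arm holds its last target.

## Task

The black tubes in this roller drum are not all equally full, and I am about to undo its hub clamp, which would let the wheel swing round. Take the wheel by its rim only and turn it slowly by hand to feel which side is heavy, then bring the heavy side straight down to the bottom and finish still gripping the rim, wheel at rest; do not press on the tubes, and leave everything else on the bench where it is.

Things in the scene. Friction and masses are not known exactly. Their poses are not given: they have to be found in the camera images.
- hub (a point): Centre of the drum's wheel, on its level axle, 170 mm above the bench, mid-thickness of the plate. The frame does not turn with the wheel: z up, x along the axle, from the motor housing out through the wheel, roughly away from the robot. The wheel is a white disc, 276 mm in diameter, 10 mm thick, upright in this frame's y-z plane, its outer 30 mm bare on both faces: the rim to grip.
- shaft (a joint): Turn of wheel and shaft together about the hub frame's x axis (rad, right-handed, no stops). Its zero says nothing about the heavy side. The drive drags with about 0.45 N m all round, more than the heavy side's pull (0.28 to 0.38 N m when level with the axle, none when straight up or down): the wheel stays where left, and turns more easily while the heavy side goes down than while it comes up.
- load (a point): Point on the axle 35 mm ahead of the plate (+x), fixed; axes as at the hub. Around it twelve black 50 ml tubes, all alike, lie level through the wheel, evenly spaced on a 88 mm radius; 29 mm thick, blue caps 35 mm; they reach from 20 mm behind mid-plate to 98 mm ahead. The full ones sit side by side but look like the rest; the heavy side is the middle of that group: any direction, at the start over 55 degrees from the bottom.
- housing (a point): Middle of the top of the white motor housing, 195 mm above the bench and 135 mm behind the wheel (-x), fixed; axes as at the hub. The housing measures 145 (along x) x 150 mm; between it and the wheel is a bearing nose of 34 mm radius. A grey base plate 20 mm high and 200 mm wide lies under all, from 220 mm behind the wheel to 110 mm ahead of it.
- rack_mid (a point): Bystander: blue tube rack with small capped tubes, 100 x 205 x 86 mm; this point is 30 mm above the bench.
- amber_mid (a point): Bystander: amber glass bottle with black cap, 52 mm thick, 115 mm high; point half-way up.
- reagent_mid (a point): Bystander: small white jar, 36 mm thick, 60 mm high; point half-way up.
- spare_mid (a point): Bystander: spare black tube with blue cap upright in a grey 75 mm square foot, 125 mm high; point half-way up.
- chips_mid (a point): Bystander: black chip tray with two slides, 95 x 140 x 11 mm; point 5 mm up.
- mouse_mid (a point): Bystander: white computer mouse, 105 x 60 x 26 mm; point half-way up.

How it is judged:
On the way, in this order (a step that is already met when the one before it is completed fails the run):
1. the wheel is turned by hand: its load has gone 40 mm or more from where it was, with the fingers on the wheel (distance of tubes_c0 from where it was at the start of the episode above 0.04 m and contact force between the fingers and wheel_c0 above 0.5 N), for 0.05 s.
2. the heavy side is at the bottom, the wheel at rest and gripped (z of tubes_c0 in the frame of hub below -0.0827 m and contact force between the fingers and wheel_c0 above 4 N and velocity of joint shaft between -0.06 and 0.06 rad/s), for 0.3 s.
At the end, for the whole second after the job is handed in: The middle of the heavy side is within 20 degrees of straight down, the wheel is at rest (under 0.06 rad/s), and the fingers still grip the wheel (contact of more than 4 N) (all of step 2); the arm keeps its last pose, push and grip.
It fails at once if the wheel is spun fast (over 2.5 rad/s) (velocity of joint shaft above 2.5 rad/s or velocity of joint shaft below -2.5 rad/s).
It fails at once if the fingers press with over 4 N on the tubes (contact force between the fingers and tubes above 4 N).
It fails at once if the arm presses with over 4 N on the tubes (contact force between the arm and tubes above 4 N).
It fails at once if a bystander is pushed more than 15 mm (distance of any of rack_mid, amber_mid, reagent_mid, spare_mid, chips_mid, mouse_mid from where it was at the start of the episode above 0.015 m).
It also fails if it takes over 72 s, if anything falls off the work surface, if the arm or the gripper's body presses on something with over 40 N, if the wrist force passes 120 N, or if a joint passes its speed limit or range.

## Working session

There is one attempt and no reset: what is moved stays moved. The work goes in short steps, Python scripts to look and compute and a tool call to move; the robot and the scene stay as the last step left them, time stands still between calls to the robot, and variables do not carry over. Pictures are saved under pics/ and viewed, and the job is handed in when it is done.

Besides the shell and the picture viewer there is one more tool, called after "Request:" by a JSON object that holds its "api" and its "payload". play_rows: Moves the arm, as the interface text tells. Its arguments: {"type":"object","properties":{"deltas":{"type":"array","items":{"type":"array","items":{"type":"array","items":{"type":"number"}}}},"grip_force":{"type":"number"}},"required":["deltas"]}

```bash
mkdir -p pics; python3 - <<'E'
from station import ctrl, viewer
import cv2,numpy as np
o=ctrl.get_obs()
for k in o: print(k,np.round(o[k],3))
for n in ["side","top","wrist"]:
    c=viewer.camera(n); cv2.imwrite(f"pics/{n}0.png",c["img"][:,:,::-1])
    print(n,c["fx"],c["fy"],c["cx"],c["cy"],np.array(c["rvec"]).ravel(),np.array(c["tvec"]).ravel())
E
```

```text
time_s 0.0
qpos [-1.19   0.3    1.522  0.     1.321 -0.067]
joint_vel [-0.    -0.     0.001 -0.002 -0.    -0.   ]
tau [ 0.0000e+00 -5.3180e+01 -3.5274e+01  7.1000e-02  2.4000e-02 -0.0000e+00]
ee_pos [ 0.238 -0.496  0.205]
eef_rot [-1.665  1.57   1.924]
force [-0.407 -0.075 -0.254]
moment [ 0.029 -0.014 -0.005]
grip_width 0.094
side 450.8854894805892 450.8854894805892 321.6111900289716 198.3306012413582 [ 0.34637966 -2.84185593  1.07644269] [0.47858598 0.17063725 1.49937066]
top 361.3884863168309 361.3884863168309 315.92554083810603 186.23454829682743 [ 2.18184698 -2.15056219  0.13492047] [-0.01576841  0.50301194  1.24511261]
wrist 309.70691628693146 309.70691628693146 314.6376690437654 201.69043427017306 [-2.46919245  1.55300311  0.20280812] [-0.54996863 -0.02668657  0.39059822]
```

View pics/side0.png

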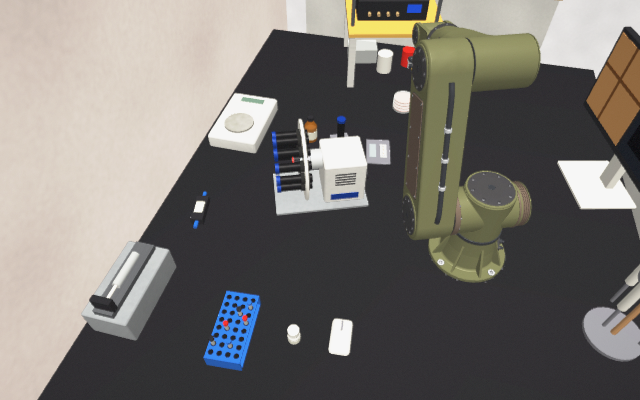

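View pics/top0.png

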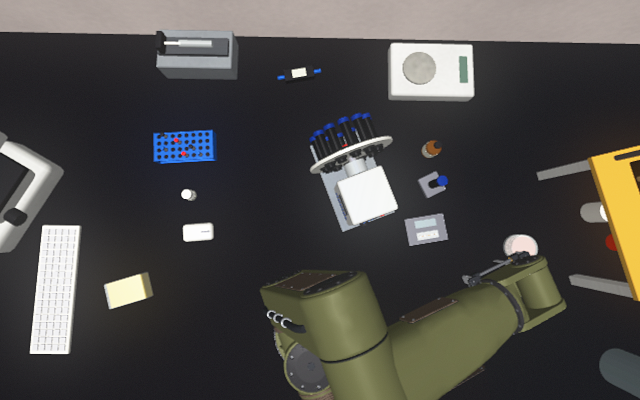

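View pics/wrist0.png

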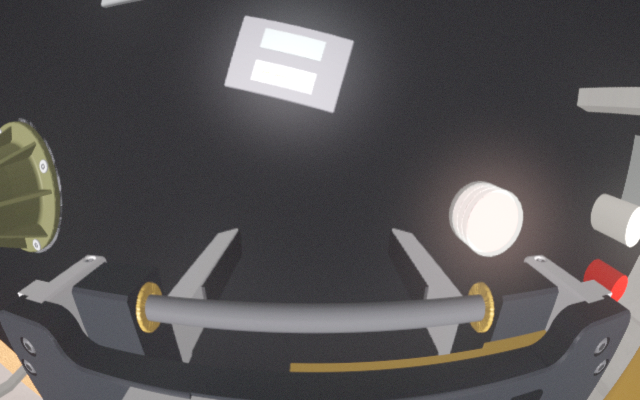

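The side view shows the drum at about (320,160), with its tubes facing left (away from the robot). In the top view the wheel's rim runs from (310,172) to (392,140) and the housing top is at about (367,195). Next I'll measure the housing top corners and the wheel.

```bash
cat > h.py <<'E'
from station import ctrl, viewer
import cv2,numpy as np
def cam(n):
    c=viewer.camera(n); c["K"]=np.array([[c["fx"],0,c["cx"]],[0,c["fy"],c["cy"]],[0,0,1.]])
    c["R"]=cv2.Rodrigues(np.array(c["rvec"],float))[0]; c["t"]=np.array(c["tvec"],float).ravel(); return c
def plane(c,px,z):
    d=c["R"].T@np.linalg.inv(c["K"])@np.array([px[0],px[1],1.]); o=-c["R"].T@c["t"]
    return o+d*(z-o[2])/d[2]
def proj(c,P):
    p=np.asarray(P)@c["R"].T+c["t"]; return np.c_[p[:,0]/p[:,2]*c["fx"]+c["cx"],p[:,1]/p[:,2]*c["fy"]+c["cy"]]
E
python3 - <<'E'
from h import *
c=cam("top"); im=c["img"]
cr=im[90:250,290:470]; cv2.imwrite("pics/topc.png",cv2.resize(cr,None,fx=4,fy=3.7,interpolation=cv2.INTER_CUBIC)[:,:,::-1])
g=im.min(2)
for th in (215,228,240):
    m=(g>th).astype(np.uint8); m[:, :325]=0; m[:,410:]=0; m[:150]=0;m[240:]=0
    m=cv2.morphologyEx(m,cv2.MORPH_OPEN,np.ones((9,9)))
    cs,_=cv2.findContours(m,0,2); k=max(cs,key=cv2.contourArea); r=cv2.minAreaRect(k); b=cv2.boxPoints(r)
    print(th,cv2.contourArea(k),b.round(1).tolist()); P=np.array([plane(c,p,.195) for p in b]); print(P.round(4).tolist(),P.mean(0), np.linalg.norm(P-np.roll(P,1,0),axis=1))
c=cam("side"); im=c["img"]
cr=im[100:230,250:400]; cv2.imwrite("pics/sidec.png",cv2.resize(cr,None,fx=4.6,fy=4.6,interpolation=cv2.INTER_CUBIC)[:,:,::-1])
E
```

```text
215 2013.0 [[337.1000061035156, 181.6999969482422], [381.1000061035156, 165.1999969482422], [397.20001220703125, 208.1999969482422], [353.20001220703125, 224.6999969482422]]
[[0.499, -0.072, 0.195], [0.5524, -0.2075, 0.195], [0.4203, -0.2558, 0.195], [0.3685, -0.1218, 0.195]] [ 0.46003166 -0.16430511  0.195     ] [0.13963527 0.14564052 0.14057215 0.14370346]
228 1977.5 [[337.3999938964844, 181.89999389648438], [380.79998779296875, 165.1999969482422], [397.1000061035156, 207.8000030517578], [353.70001220703125, 224.5]]
[[0.4982, -0.0727, 0.195], [0.5523, -0.2066, 0.195], [0.4215, -0.2557, 0.195], [0.369, -0.1233, 0.195]] [ 0.46025935 -0.16458232  0.195     ] [0.13873753 0.14438254 0.13967571 0.1424817 ]
240 1895.5 [[337.8999938964844, 182.3000030517578], [380.70001220703125, 165.6999969482422], [396.79998779296875, 207.10000610351562], [354.0, 223.8000030517578]]
[[0.4971, -0.0744, 0.195], [0.5509, -0.2062, 0.195], [0.4235, -0.2546, 0.195], [0.3712, -0.1242, 0.195]] [ 0.46065236 -0.16484263  0.195     ] [0.13535572 0.14236233 0.13626489 0.14053668]
```

View pics/topc.png

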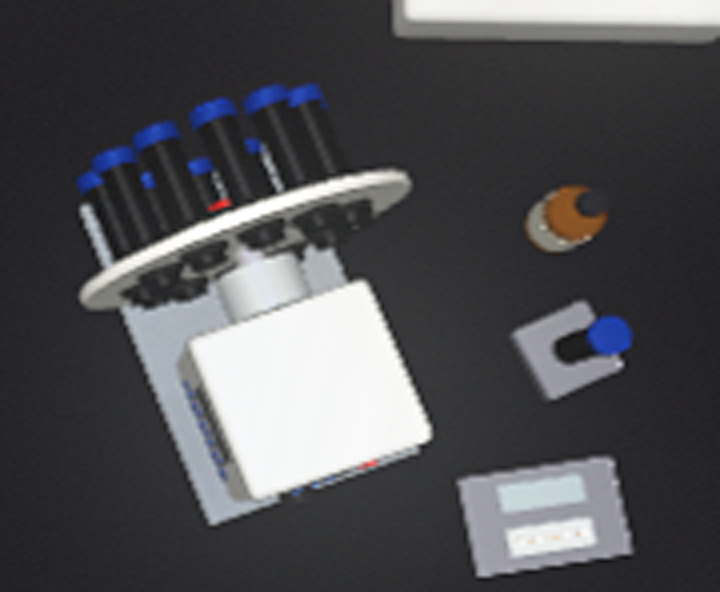

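View pics/sidec.png

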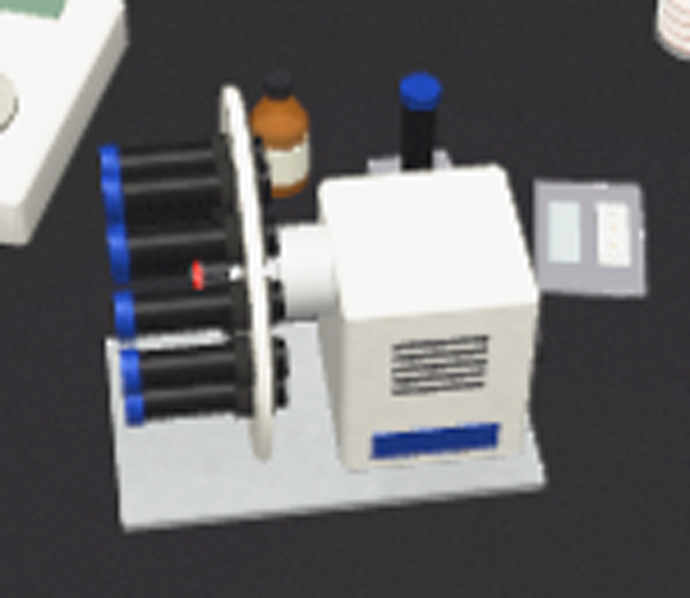

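```bash
cat >> h.py <<'E'
from scipy.spatial.transform import Rotation as Ro
HUB=np.array([.586,-.1157,.17]); YAW=.37
def hubR(): return Ro.from_euler('z',YAW).as_matrix()
def tool():
    o=ctrl.get_obs(); return np.array(o["ee_pos"]),Ro.from_euler('xyz',o["eef_rot"]).as_matrix(),o
def target(th,r,flip=1,off=(0,0,0)):
    # th: angle of grasp about hub x from top (right-handed); tool x inward, tool y along flip*hub x
    H=hubR(); u=H@np.array([0,-np.sin(th),np.cos(th)]); X=-u; Y=flip*H[:,0]; Z=np.cross(X,Y)
    return HUB+H@np.array(off)+r*u, np.c_[X,Y,Z]
def rel(p,R,pt,Rt):
    return (R.T@(pt-p)*1000).round(1), Ro.from_matrix(R.T@Rt).as_rotvec().round(3)
E
python3 - <<'E'
from h import *
H=hubR()
for n,(a,b,c_,d) in dict(top=(90,250,290,470),side=(90,230,250,400)).items():
    c=cam(n); im=c["img"].copy()
    s=4; im=cv2.resize(im[a:b,c_:d],None,fx=s,fy=s,interpolation=cv2.INTER_CUBIC)
    t=np.linspace(0,2*np.pi,90)
    for x,col in ((-.005,(255,0,0)),(.005,(0,255,0))):
        P=HUB+(H@np.array([x+0*t,.138*np.cos(t),.138*np.sin(t)])).T
        q=((proj(c,P)-[c_,a]+.5)*s).astype(np.int32); cv2.polylines(im,[q],True,col,1)
    cv2.imwrite(f"pics/ov_{n}.png",im[:,:,::-1])
p,R,o=tool(); print(R.round(2))
for f in (1,-1): print(f,rel(p,R,*target(0,.2,f)))
E
```

```text
[[-0.    0.43 -0.9 ]
 [ 0.   -0.9  -0.43]
 [-1.   -0.   -0.  ]]
1 (array([-164.6, -191.9, -478.1]), array([-1.493, -0.   ,  0.   ]))
-1 (array([-164.6, -191.9, -478.1]), array([1.649, 0.   , 0.   ]))
```

View pics/ov_top.png

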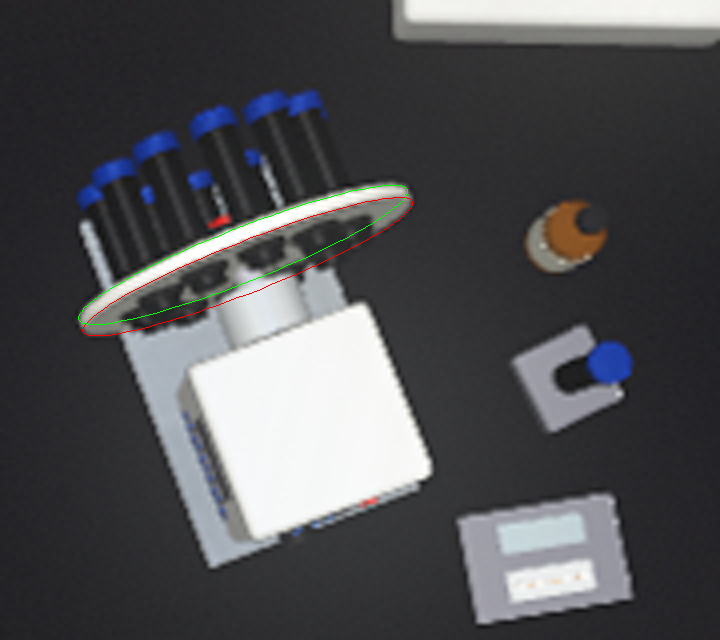

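View pics/ov_side.png

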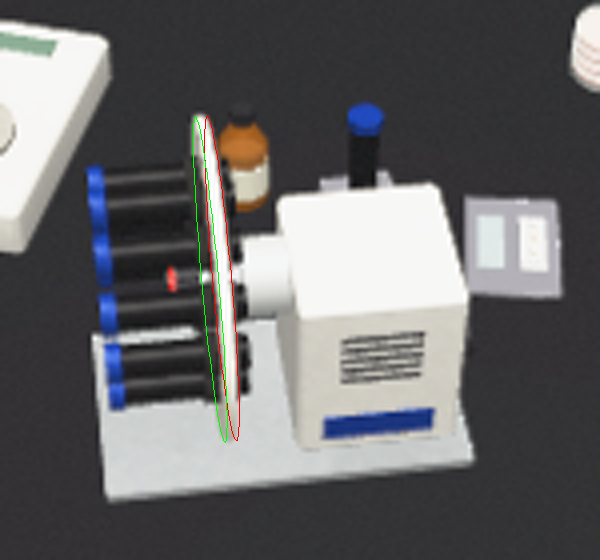

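Both overlays agree with the hub estimate (0.586, -0.116, 0.17), yaw 0.37, to within 2-3 mm. I'll raise the tool and then move over the wheel.

Request:
{"api": "play_rows", "payload": {"deltas": [[[-42,0,0,-0.14,0,0,94],[-42,0,0,-0.14,0,0,94],[-42,0,0,-0.14,0,0,94],[-42,0,0,-0.14,0,0,94],[0,0,0,-0.14,0,0,94],[0,0,0,-0.14,0,0,94],[0,0,0,-0.14,0,0,94],[0,0,0,-0.14,0,0,94],[0,0,0,-0.14,0,0,94],[0,0,0,-0.14,0,0,94]]], "grip_force": 30}}

```text
time_s: 1.35
ee_pos: [0.2381, -0.4957, 0.3734]
eef_rot: [-3.112, 1.571, 1.883]
force: [-0.5, 0.4, -0.8]
grip_width: 0.0939
```

```bash
python3 - <<'E'
from h import *
p,R,o=tool(); print(o["time_s"],p,np.round(o["qpos"],2),rel(p,R,*target(0,.2,1)))
E
```

```text
1.35 [ 0.23813332 -0.49573719  0.37339084] [-1.19  0.24  1.22  0.    1.69 -1.47] (array([   3.4,  440.1, -267.9]), array([-0.087, -0.   , -0.   ]))
```

Request:
{"api": "play_rows", "payload": {"deltas": [[[0,40,-24,0,0,0,94],[0,40,-24,0,0,0,94],[0,40,-24,0,0,0,94],[0,40,-24,0,0,0,94],[0,40,-24,0,0,0,94],[0,40,-24,0,0,0,94],[0,40,-24,0,0,0,94],[0,40,-24,0,0,0,94],[0,40,-24,0,0,0,94],[0,40,-24,0,0,0,94]]]}}

```text
time_s: 2.35
ee_pos: [0.5583, -0.1538, 0.3735]
eef_rot: [0.765, 1.571, -0.529]
force: [0.2, -1.2, -0.7]
grip_width: 0.0941
```

Request:
{"api": "play_rows", "payload": {"deltas": [[[0,20,-14,0,0,0,94],[0,20,-14,-0.04,0,0,94],[0,0,0,-0.04,0,0,94],[0,0,0,0,0,0,94],[0,0,0,0,0,0,94]]]}}

```text
time_s: 2.85
ee_pos: [0.5879, -0.1179, 0.3734]
eef_rot: [-1.829, 1.571, -3.044]
force: [0.3, -0.1, 0.0]
grip_width: 0.0939
```

```bash
python3 - <<'E'
from h import *
p,R,o=tool(); print(o["time_s"],p,np.round(o["qpos"],2),o["force"],o["moment"],rel(p,R,*target(0,.2,1)))
for n,(a,b,c_,d) in dict(top=(40,240,240,480),side=(40,230,200,440)).items():
    c=cam(n); cv2.imwrite(f"pics/a_{n}.png",cv2.resize(c["img"][a:b,c_:d],None,fx=3,fy=3)[:,:,::-1])
cv2.imwrite("pics/a_wrist.png",cam("wrist")["img"][:,:,::-1])
E
```

```text
2.85 [ 0.58792034 -0.11789569  0.37341303] [-0.26  0.36  1.06 -0.    1.72 -0.61] [ 0.34381661 -0.07640793  0.01397458] [-0.02349009 -0.0525394  -0.03963107] (array([ 3.4, -1. , -2.7]), array([-0.014, -0.   ,  0.   ]))
```

View pics/a_side.png

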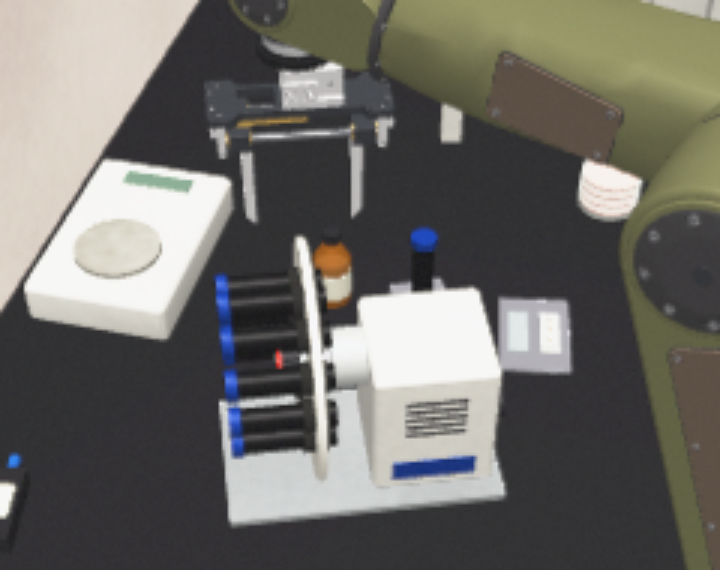

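View pics/a_wrist.png

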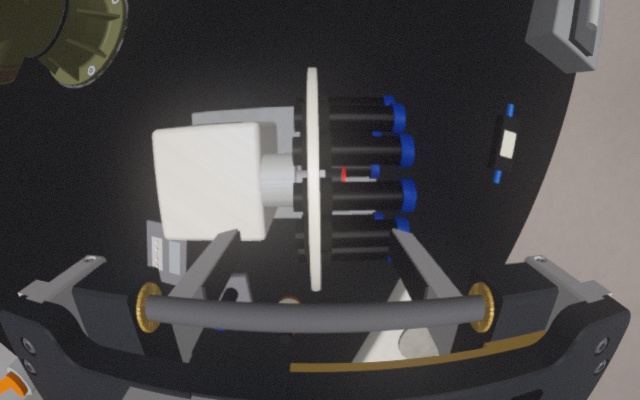

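The wrist view shows the wheel edge-on at columns 313-316, centred between the fingers. I'll go down to a TCP radius of about 113 mm and close.

Request:
{"api": "play_rows", "payload": {"deltas": [[[10,-1,-2.7,-0.014,0,0,94],[20,0,0,0,0,0,94],[20,0,0,0,0,0,94],[20,0,0,0,0,0,70],[10,0,0,0,0,0,50],[10,0,0,0,0,0,30],[0,0,0,0,0,0,20],[0,0,0,0,0,0,20]]]}}

```text
time_s: 3.8
ee_pos: [0.5863, -0.1156, 0.2842]
eef_rot: [0.984, 1.57, -0.216]
force: [0.5, 0.2, 0.2]
grip_width: 0.0574
```

```bash
python3 - <<'E'
from h import *
p,R,o=tool(); print(o["time_s"],p,o["force"],o["moment"],rel(p,R,*target(0,.113,1)))
cv2.imwrite("pics/b_wrist.png",cam("wrist")["img"][:,:,::-1])
c=cam("side");cv2.imwrite("pics/b_side.png",cv2.resize(c["img"][80:230,230:390],None,fx=4,fy=4)[:,:,::-1])
E
```

```text
3.8 [ 0.58634571 -0.11556802  0.28415157] [0.48308637 0.19868697 0.22394438] [-0.00788266 -0.10508319 -0.03184668] (array([ 1.2, -0.4, -0. ]), array([ 0.001,  0.   , -0.001]))
```

View pics/b_wrist.png

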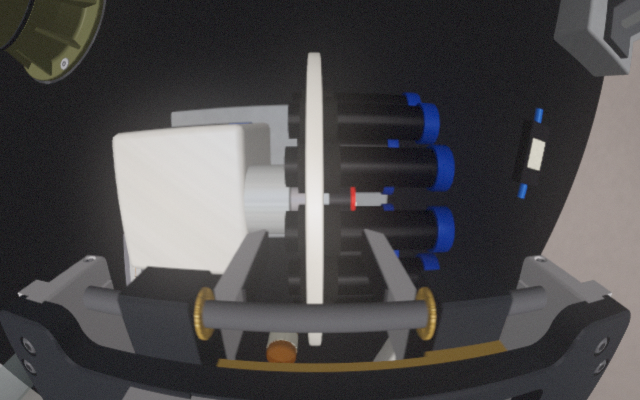

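View pics/b_side.png

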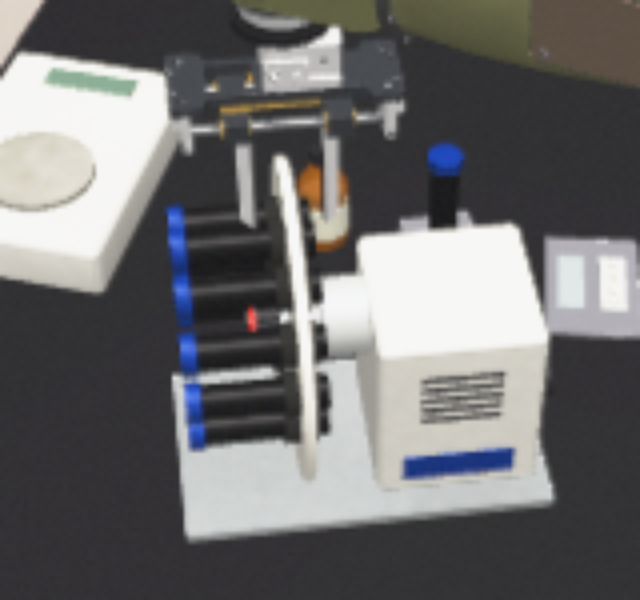

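The wheel sits centred between the fingertips (265 and 370, wheel at 316). I'll close now.

Request:
{"api": "play_rows", "payload": {"deltas": [[[0,0,0,0,0,0,20],[0,0,0,0,0,0,10],[0,0,0,0,0,0,4],[0,0,0,0,0,0,0],[0,0,0,0,0,0,0],[0,0,0,0,0,0,0],[0,0,0,0,0,0,0]]]}}

```text
time_s: 4.6
ee_pos: [0.5862, -0.1155, 0.2834]
eef_rot: [0.747, 1.571, -0.453]
force: [1.0, -0.6, 0.1]
grip_width: 0.0097
```

```bash
cat >> h.py <<'E'
import json
def rd():
    p,R,o=tool(); H=hubR(); q=H.T@(p-HUB); F=H.T@np.array(o["force"]); M=H.T@np.array(o["moment"])
    th=np.arctan2(-q[1],q[2]); rF=np.cross(q,F)[0]
    # velocity of TCP unknown; list
    d=dict(t=o["time_s"],th=th,q=(q*1000).round(1).tolist(),F=F.round(2).tolist(),M=M.round(3).tolist(),rF=rF,w=o["grip_width"])
    print(f"t={d['t']:.2f} th={th:.3f} q={d['q']} F={d['F']} M={d['M']} rF={rF:.3f} w={d['w']:.4f} r={np.hypot(q[1],q[2]):.4f} qj={np.round(o['qpos'],2).tolist()}"); return d
E
python3 -c "
from h import *
for i in range(3): rd()"
```

```text
t=4.60 th=-0.001 q=[0.3, 0.1, 113.4] F=[0.74, -0.96, 0.1] M=[-0.102, -0.104, 0.056] rF=0.109 w=0.0097 r=0.1134 qj=[-0.26, 0.37, 1.26, -0.0, 1.52, -0.63]
t=4.60 th=-0.001 q=[0.3, 0.1, 113.4] F=[0.74, -0.96, 0.1] M=[-0.102, -0.104, 0.056] rF=0.109 w=0.0097 r=0.1134 qj=[-0.26, 0.37, 1.26, -0.0, 1.52, -0.63]
t=4.60 th=-0.001 q=[0.3, 0.1, 113.4] F=[0.74, -0.96, 0.1] M=[-0.102, -0.104, 0.056] rF=0.109 w=0.0097 r=0.1134 qj=[-0.26, 0.37, 1.26, -0.0, 1.52, -0.63]
```

Request:
{"api": "play_rows", "payload": {"deltas": [[[0.05,0,3.4,0,0.03,0,0],[0.05,0,3.4,0,0.03,0,0],[0.05,0,3.4,0,0.03,0,0],[0.05,0,3.4,0,0.03,0,0]]]}}

```text
time_s: 5.0
ee_pos: [0.5913, -0.1284, 0.2827]
eef_rot: [3.139, 1.448, 1.939]
force: [0.1, 4.5, 1.0]
grip_width: 0.0099
```

```bash
python3 -c "
from h import *
rd()"
```

```text
t=5.00 th=0.121 q=[0.3, -13.8, 112.7] F=[1.75, 4.13, 1.03] M=[0.519, -0.149, 0.008] rF=-0.480 w=0.0099 r=0.1135 qj=[-0.32, 0.43, 1.17, 0.1, 1.62, -0.69]
```

Request:
{"api": "play_rows", "payload": {"deltas": [[[0.05,0,3.4,0,0.03,0,0],[0.05,0,3.4,0,0.03,0,0]]]}}

```text
time_s: 5.2
ee_pos: [0.5937, -0.1347, 0.2817]
eef_rot: [3.14, 1.388, 1.94]
force: [-0.1, 3.7, 1.6]
grip_width: 0.0099
```

```bash
python3 -c "
from h import *
rd()"
```

```text
t=5.20 th=0.181 q=[0.3, -20.5, 111.7] F=[1.27, 3.44, 1.63] M=[0.576, -0.186, 0.025] rF=-0.417 w=0.0099 r=0.1136 qj=[-0.34, 0.46, 1.13, 0.14, 1.66, -0.71]
```

Request:
{"api": "play_rows", "payload": {"deltas": [[[0.05,0,3.4,0,0.03,0,0],[0.05,0,3.4,0,0.03,0,0]]]}}

```text
time_s: 5.4
ee_pos: [0.5961, -0.1409, 0.2803]
eef_rot: [3.14, 1.328, 1.941]
force: [0.9, 3.1, 1.6]
grip_width: 0.0099
```

```bash
python3 -c "
from h import *
rd()"
```

```text
t=5.40 th=0.241 q=[0.3, -27.1, 110.3] F=[2.0, 2.53, 1.62] M=[0.548, -0.123, -0.004] rF=-0.323 w=0.0099 r=0.1136 qj=[-0.37, 0.5, 1.09, 0.18, 1.71, -0.73]
```

```bash
cat >> h.py <<'E'
def log(dr):
    d=rd(); d["dir"]=dr
    Ft=d["F"][1]*np.cos(d["th"])+d["F"][2]*np.sin(d["th"]); print("Ft",round(Ft,2),"Fr",round(-d["F"][1]*np.sin(d["th"])+d["F"][2]*np.cos(d["th"]),2))
    d["Ft"]=Ft; open("log.jsonl","a").write(json.dumps(d)+"\n")
E
cat > seed.py <<'E'
import json,numpy as np
for th,F,M in ((.121,(1.75,4.13,1.03),.519),(.181,(1.27,3.44,1.63),.576),(.241,(2.0,2.53,1.62),.548)):
    open("log.jsonl","a").write(json.dumps(dict(th=th,F=F,M=[M,0,0],dir=1,Ft=F[1]*np.cos(th)+F[2]*np.sin(th)))+"\n")
E
python3 seed.py; cat log.jsonl
```

```text
{"th": 0.121, "F": [1.75, 4.13, 1.03], "M": [0.519, 0, 0], "dir": 1, "Ft": 4.2241293091734065}
{"th": 0.181, "F": [1.27, 3.44, 1.63], "M": [0.576, 0, 0], "dir": 1, "Ft": 3.677226473077156}
{"th": 0.241, "F": [2.0, 2.53, 1.62], "M": [0.548, 0, 0], "dir": 1, "Ft": 2.8435340896184154}
```

Request:
{"api": "play_rows", "payload": {"deltas": [[[0.1,0,4.5,0,0.04,0,0],[0.1,0,4.5,0,0.04,0,0],[0.1,0,4.5,0,0.04,0,0]]]}}

```text
time_s: 5.7
ee_pos: [0.6008, -0.153, 0.2763]
eef_rot: [3.14, 1.208, 1.941]
force: [0.7, 2.7, 2.3]
grip_width: 0.0097
```

```bash
python3 -c "
from h import *
log(1)"
```

```text
t=5.70 th=0.361 q=[0.3, -40.1, 106.3] F=[1.6, 2.31, 2.34] M=[0.373, -0.183, -0.05] rF=-0.339 w=0.0097 r=0.1136 qj=[-0.42, 0.58, 1.0, 0.26, 1.81, -0.76]
Ft 2.99 Fr 1.37
```

Request:
{"api": "play_rows", "payload": {"deltas": [[[0.1,0,4.5,0,0.04,0,0],[0.1,0,4.5,0,0.04,0,0],[0.1,0,4.5,0,0.04,0,0]]]}}

```text
time_s: 6.0
ee_pos: [0.6052, -0.1646, 0.2708]
eef_rot: [3.14, 1.088, 1.94]
force: [-0.2, 3.0, 2.6]
grip_width: 0.01
```

```bash
python3 -c "
from h import *
log(1)"
```

```text
t=6.00 th=0.480 q=[0.3, -52.5, 100.8] F=[0.87, 2.84, 2.6] M=[0.307, -0.261, -0.09] rF=-0.423 w=0.0100 r=0.1137 qj=[-0.46, 0.66, 0.92, 0.34, 1.91, -0.77]
Ft 3.72 Fr 0.99
```

Request:
{"api": "play_rows", "payload": {"deltas": [[[0.1,0,4.5,0,0.04,0,0],[0.1,0,4.5,0,0.04,0,0],[0.1,0,4.5,0,0.04,0,0]]]}}

```text
time_s: 6.3
ee_pos: [0.6094, -0.1755, 0.2639]
eef_rot: [3.14, 0.969, 1.94]
force: [1.2, 1.2, 3.5]
grip_width: 0.0096
```

```bash
python3 -c "
from h import *
log(1)"
```

```text
t=6.30 th=0.600 q=[0.2, -64.2, 93.9] F=[1.53, 0.69, 3.46] M=[0.134, -0.249, -0.185] rF=-0.287 w=0.0096 r=0.1137 qj=[-0.5, 0.75, 0.83, 0.42, 2.01, -0.77]
Ft 2.52 Fr 2.47
```

Request:
{"api": "play_rows", "payload": {"deltas": [[[0.1,0,4.5,0,0.04,0,0],[0.1,0,4.5,0,0.04,0,0],[0.1,0,4.5,0,0.04,0,0]]]}}

```text
time_s: 6.6
ee_pos: [0.6133, -0.1856, 0.2555]
eef_rot: [3.14, 0.849, 1.94]
force: [2.1, 0.3, 3.6]
grip_width: 0.0095
```

```bash
python3 -c "
from h import *
log(1)"
```

```text
t=6.60 th=0.720 q=[0.2, -75.0, 85.5] F=[2.07, -0.43, 3.65] M=[0.117, -0.306, -0.256] rF=-0.236 w=0.0095 r=0.1138 qj=[-0.53, 0.84, 0.74, 0.5, 2.1, -0.76]
Ft 2.08 Fr 3.03
```

Request:
{"api": "play_rows", "payload": {"deltas": [[[0.1,0,4.5,0,0.04,0,0],[0.1,0,4.5,0,0.04,0,0],[0.1,0,4.5,0,0.04,0,0]]]}}

```text
time_s: 6.9
ee_pos: [0.6167, -0.1946, 0.246]
eef_rot: [3.14, 0.729, 1.94]
force: [3.2, -0.2, 4.1]
grip_width: 0.0099
```

```bash
python3 -c "
from h import *
log(1)"
```

```text
t=6.90 th=0.839 q=[0.1, -84.6, 76.0] F=[2.88, -1.34, 4.15] M=[0.086, -0.318, -0.429] rF=-0.249 w=0.0099 r=0.1138 qj=[-0.55, 0.93, 0.65, 0.59, 2.2, -0.73]
Ft 2.19 Fr 3.77
```

Request:
{"api": "play_rows", "payload": {"deltas": [[[0.1,0,4.5,0,0.04,0,0],[0.1,0,4.5,0,0.04,0,0],[0.1,0,4.5,0,0.04,0,0]]]}}

```text
time_s: 7.2
ee_pos: [0.6197, -0.2025, 0.2354]
eef_rot: [3.14, 0.61, 1.94]
force: [3.4, -2.2, 4.8]
grip_width: 0.0096
```

```bash
python3 -c "
from h import *
log(1)
c=cam('side');cv2.imwrite('pics/c_side.png',cv2.resize(c['img'][40:230,220:420],None,fx=3,fy=3)[:,:,::-1])
"
```

```text
t=7.20 th=0.958 q=[0.0, -93.1, 65.4] F=[2.41, -3.31, 4.8] M=[0.086, -0.323, -0.516] rF=-0.231 w=0.0096 r=0.1138 qj=[-0.57, 1.03, 0.56, 0.69, 2.28, -0.69]
Ft 2.02 Fr 5.47
```

View pics/c_side.png

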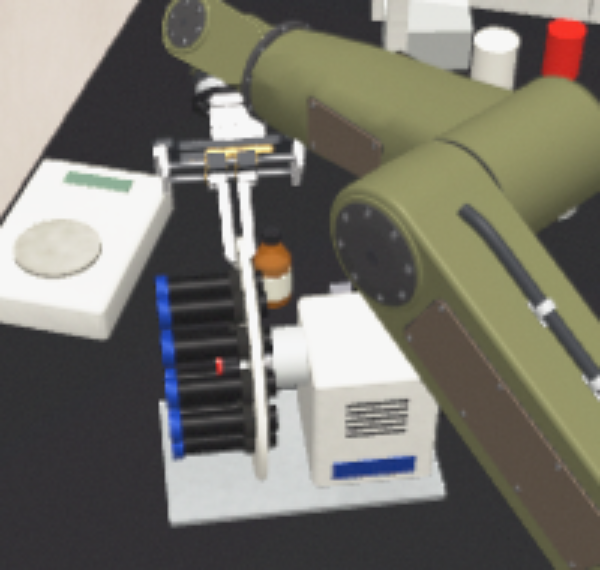

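The rim is still gripped after 0.96 rad, and the elbow is coming down towards the housing, so I'll turn back and feel the other direction.

Request:
{"api": "play_rows", "payload": {"deltas": [[[0.1,0,-4.5,0,-0.04,0,0],[0.1,0,-4.5,0,-0.04,0,0],[0.1,0,-4.5,0,-0.04,0,0]]]}}

```text
time_s: 7.55
ee_pos: [0.6167, -0.1952, 0.245]
eef_rot: [3.141, 0.734, 1.939]
force: [6.1, -7.1, -2.3]
grip_width: 0.0097
```

```bash
python3 -c "
from h import *
log(-1)"
```

```text
t=7.55 th=0.850 q=[-0.1, -85.2, 75.0] F=[3.08, -8.8, -2.33] M=[-1.944, -0.398, -0.377] rF=0.858 w=0.0097 r=0.1135 qj=[-0.55, 0.93, 0.65, 0.58, 2.19, -0.73]
Ft -7.56 Fr 5.07
```

Request:
{"api": "play_rows", "payload": {"deltas": [[[0.1,0,-4.5,0,-0.04,0,0],[0.1,0,-4.5,0,-0.04,0,0],[0.1,0,-4.5,0,-0.04,0,0]]]}}

```text
time_s: 7.85
ee_pos: [0.6133, -0.1862, 0.2546]
eef_rot: [3.141, 0.854, 1.939]
force: [6.0, -6.2, -2.9]
grip_width: 0.0099
```

```bash
python3 -c "
from h import *
log(-1)"
```

```text
t=7.85 th=0.729 q=[-0.1, -75.6, 84.6] F=[3.38, -7.99, -2.89] M=[-1.931, -0.432, -0.357] rF=0.895 w=0.0099 r=0.1135 qj=[-0.53, 0.84, 0.74, 0.5, 2.1, -0.76]
Ft -7.88 Fr 3.17
```

Request:
{"api": "play_rows", "payload": {"deltas": [[[0.1,0,-4.5,0,-0.04,0,0],[0.1,0,-4.5,0,-0.04,0,0],[0.1,0,-4.5,0,-0.04,0,0]]]}}

```text
time_s: 8.15
ee_pos: [0.6095, -0.1762, 0.263]
eef_rot: [3.141, 0.974, 1.939]
force: [4.5, -6.1, -1.4]
grip_width: 0.0096
```

```bash
python3 -c "
from h import *
log(-1)"
```

```text
t=8.15 th=0.609 q=[-0.0, -64.9, 93.0] F=[2.03, -7.28, -1.38] M=[-1.853, -0.443, -0.214] rF=0.767 w=0.0096 r=0.1134 qj=[-0.5, 0.75, 0.83, 0.41, 2.0, -0.78]
Ft -6.76 Fr 3.04
```

Request:
{"api": "play_rows", "payload": {"deltas": [[[0.1,0,-4.5,0,-0.04,0,0],[0.1,0,-4.5,0,-0.04,0,0],[0.1,0,-4.5,0,-0.04,0,0]]]}}

```text
time_s: 8.45
ee_pos: [0.6053, -0.1654, 0.2701]
eef_rot: [3.141, 1.094, 1.939]
force: [4.7, -5.9, -1.8]
grip_width: 0.0095
```

```bash
python3 -c "
from h import *
log(-1)"
```

```text
t=8.45 th=0.490 q=[0.0, -53.3, 100.1] F=[2.25, -7.16, -1.82] M=[-1.713, -0.398, -0.101] rF=0.814 w=0.0095 r=0.1134 qj=[-0.46, 0.66, 0.92, 0.33, 1.91, -0.77]
Ft -7.17 Fr 1.76
```

Request:
{"api": "play_rows", "payload": {"deltas": [[[0.1,0,-4.5,0,-0.04,0,0],[0.1,0,-4.5,0,-0.04,0,0],[0.1,0,-4.5,0,-0.04,0,0]]]}}

```text
time_s: 8.75
ee_pos: [0.6009, -0.1539, 0.2757]
eef_rot: [3.14, 1.214, 1.939]
force: [4.0, -5.7, -1.7]
grip_width: 0.0094
```

```bash
python3 -c "
from h import *
log(-1)"
```

```text
t=8.75 th=0.370 q=[0.1, -41.0, 105.7] F=[1.68, -6.78, -1.67] M=[-1.691, -0.264, -0.065] rF=0.785 w=0.0094 r=0.1133 qj=[-0.42, 0.58, 1.01, 0.26, 1.81, -0.76]
Ft -6.93 Fr 0.89
```

Request:
{"api": "play_rows", "payload": {"deltas": [[[0.1,0,-4.5,0,-0.04,0,0],[0.1,0,-4.5,0,-0.04,0,0],[0.1,0,-4.5,0,-0.04,0,0]]]}}

```text
time_s: 9.05
ee_pos: [0.5962, -0.1418, 0.2798]
eef_rot: [3.14, 1.334, 1.938]
force: [3.9, -5.4, -1.3]
grip_width: 0.0097
```

```bash
python3 -c "
from h import *
log(-1)"
```

```text
t=9.05 th=0.250 q=[0.1, -28.0, 109.8] F=[1.65, -6.48, -1.27] M=[-1.595, -0.288, 0.006] rF=0.748 w=0.0097 r=0.1133 qj=[-0.37, 0.5, 1.09, 0.18, 1.71, -0.73]
Ft -6.59 Fr 0.37
```

Request:
{"api": "play_rows", "payload": {"deltas": [[[0.1,0,-4.5,0,-0.04,0,0],[0.1,0,-4.5,0,-0.04,0,0],[0.1,0,-4.5,0,-0.04,0,0]]]}}

```text
time_s: 9.35
ee_pos: [0.5914, -0.1294, 0.2823]
eef_rot: [3.138, 1.454, 1.937]
force: [2.9, -5.6, 0.1]
grip_width: 0.0099
```

```bash
python3 -c "
from h import *
log(-1)"
```

```text
t=9.35 th=0.130 q=[0.1, -14.7, 112.3] F=[0.63, -6.26, 0.08] M=[-1.425, -0.219, 0.099] rF=0.701 w=0.0099 r=0.1133 qj=[-0.32, 0.43, 1.18, 0.09, 1.61, -0.69]
Ft -6.2 Fr 0.89
```

Request:
{"api": "play_rows", "payload": {"deltas": [[[0.1,0,-4.5,0,-0.04,0,0],[0.1,0,-4.5,0,-0.04,0,0],[0.1,0,-4.5,0,-0.04,0,0]]]}}

```text
time_s: 9.65
ee_pos: [0.5866, -0.1167, 0.2832]
eef_rot: [0.117, 1.567, -1.083]
force: [3.1, -5.8, -0.8]
grip_width: 0.0096
```

```bash
python3 -c "
from h import *
log(-1)"
```

```text
t=9.65 th=0.010 q=[0.1, -1.2, 113.2] F=[0.77, -6.53, -0.75] M=[-1.321, -0.174, 0.119] rF=0.740 w=0.0096 r=0.1132 qj=[-0.26, 0.37, 1.26, -0.0, 1.52, -0.63]
Ft -6.54 Fr -0.68
```

```bash
cat > fit.py <<'E'
import json,numpy as np
D=[json.loads(l) for l in open("log.jsonl")]
th=np.array([d["th"] for d in D]);M=np.array([d["M"][0] for d in D]);F=np.array([d["Ft"] for d in D]);s=np.array([d["dir"] for d in D])
r=.1134
def out(n,A,y,iA,iB):
    x,res,_,_=np.linalg.lstsq(A,y,rcond=None); e=y-A@x
    cov=np.linalg.inv(A.T@A)*e.var()*len(y)/(len(y)-len(x))
    print(n,x.round(3),"sd",np.sqrt(np.diag(cov)).round(3),"rms",e.std().round(3),"L",np.hypot(x[iA],x[iB]).round(3),"phase at th=0 (deg from bottom)",np.degrees(np.arctan2(-x[iB],x[iA])).round(1)) 
# torque on tool by wheel about +x: T=-drag*s + gravity; gravity torque of load at angle a(=th+a0) from bottom: -L sin(a)
# gravity: -L sin(th+a0) = -L cos a0 sin th - L sin a0 cos th
S,C=-np.sin(th),-np.cos(th)
for R in (.113,.12,.132,): 
    out(f"F only r={R}",np.c_[-s,C,S],-R*F,2,1) 
out("d free, drag .45",np.c_[F,C,S],M-r*F+.45*s,2,1)
E
sed -i 's/np.degrees(np.arctan2(-x\[iB\],x\[iA\])).round(1)/np.degrees(np.arctan2(x[iB],x[iA])).round(1)/' fit.py
python3 fit.py
```

```text
F only r=0.113 [ 0.565 -0.107 -0.314] sd [0.011 0.021 0.037] rms 0.042 L 0.332 phase at th=0 (deg from bottom) -161.1
F only r=0.12 [ 0.6   -0.114 -0.334] sd [0.012 0.022 0.04 ] rms 0.045 L 0.352 phase at th=0 (deg from bottom) -161.1
F only r=0.132 [ 0.66  -0.125 -0.367] sd [0.013 0.025 0.044] rms 0.049 L 0.388 phase at th=0 (deg from bottom) -161.1
d free, drag .45 [0.178 0.035 0.167] sd [0.007 0.063 0.108] rms 0.123 L 0.171 phase at th=0 (deg from bottom) 11.8
```

Using force alone, the fit puts the heavy side about 161° from the bottom at θ=0 with L≈0.33 N m, which is within the stated range, so I should keep turning in +. I'll open the fingers, swing back along the rim to the negative side, check the force/moment zero in free air, and regrip there.

Request:
{"api": "play_rows", "payload": {"deltas": [[[0,0,0,0,0,0,40],[0,0,0,0,0,0,40],[0,0,0,0,0,0,40],[0,0,0,0,0,0,40],[0,0,0,0,0,0,40]]]}}

```text
time_s: 10.15
ee_pos: [0.5862, -0.1157, 0.2829]
eef_rot: [-2.713, 1.57, 2.37]
force: [-0.3, 0.3, -0.1]
grip_width: 0.0401
```

```bash
python3 -c "
from h import *
rd()"
```

```text
t=10.15 th=0.001 q=[0.2, -0.1, 112.9] F=[-0.14, 0.35, -0.1] M=[-0.054, -0.064, 0.027] rF=-0.040 w=0.0401 r=0.1129 qj=[-0.26, 0.37, 1.26, 0.0, 1.52, -0.63]
```

Request:
{"api": "play_rows", "payload": {"deltas": [[[0.6,0,-11.4,0,-0.1,0,40],[0.6,0,-11.4,0,-0.1,0,40],[0.6,0,-11.4,0,-0.1,0,40],[0.6,0,-11.4,0,-0.1,0,40],[0,0,0,0,0,0,40]]]}}

```text
time_s: 10.65
ee_pos: [0.5693, -0.0719, 0.2731]
eef_rot: [-0.004, 1.169, -1.2]
force: [-0.1, -0.4, 0.5]
grip_width: 0.0398
```

```bash
python3 -c "
from h import *
rd()
c=cam('side');cv2.imwrite('pics/d_side.png',cv2.resize(c['img'][40:230,220:420],None,fx=3,fy=3)[:,:,::-1])"
```

```text
t=10.65 th=-0.426 q=[0.3, 46.8, 103.1] F=[-0.29, -0.34, 0.53] M=[0.174, -0.13, -0.017] rF=0.060 w=0.0398 r=0.1132 qj=[-0.02, 0.23, 1.51, -0.39, 1.27, -0.3]
```

View pics/d_side.png

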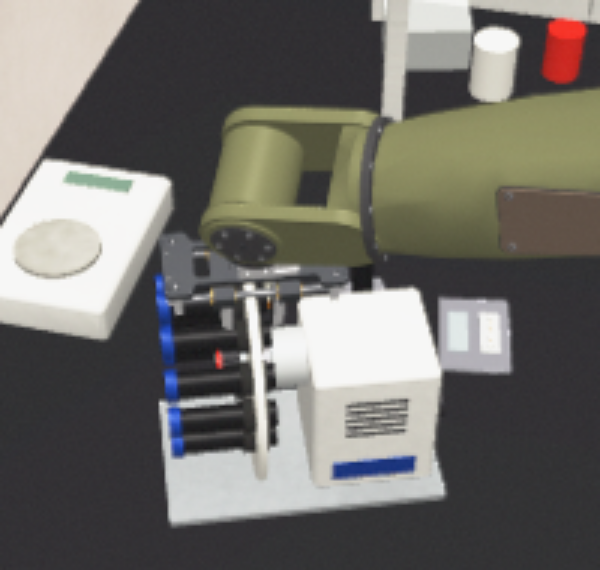

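```bash
python3 -c "
from h import *
p,R,o=tool(); print(rd()['th'],rel(p,R,*target(-.4,.1135)),rel(p,R,*target(-.9,.1135)))"
```

```text
t=10.70 th=-0.416 q=[0.4, 45.9, 103.7] F=[-0.17, -0.01, 0.46] M=[0.133, -0.131, -0.009] rF=0.022 w=0.0402 r=0.1134 qj=[-0.02, 0.23, 1.5, -0.38, 1.27, -0.31]
-0.41633668335157853 (array([-0.1, -0.4,  1.9]), array([ 0.003, -0.001, -0.001])) (array([ 13.8,  -0.2, -52.5]), array([ 0.003, -0.501, -0.001]))
```

Request:
{"api": "play_rows", "payload": {"deltas": [[[0.6,0,-11,0,-0.1,0,40],[0.6,0,-11,0,-0.1,0,40],[0.6,0,-11,0,-0.1,0,40],[0.6,0,-11,0,-0.1,0,40],[0.6,0,-11,0,-0.1,0,40],[0,0,0,0,0,0,40],[0,0,0,0,0,0,40]]]}}

```text
time_s: 11.4
ee_pos: [0.5548, -0.0342, 0.2409]
eef_rot: [-0.001, 0.674, -1.202]
force: [0.3, -0.3, 0.3]
grip_width: 0.0404
```

```bash
python3 -c "
from h import *
rd()
p,R,o=tool(); print(rel(p,R,*target(-.9,.1135)))
c=cam('side');cv2.imwrite('pics/e_side.png',cv2.resize(c['img'][20:230,200:430],None,fx=3,fy=2.8)[:,:,::-1])
c=cam('top');cv2.imwrite('pics/e_top.png',cv2.resize(c['img'][60:250,260:460],None,fx=3,fy=3)[:,:,::-1])"
```

```text
t=11.40 th=-0.889 q=[0.4, 87.3, 70.9] F=[0.19, -0.42, 0.27] M=[0.334, -0.069, 0.043] rF=0.053 w=0.0404 r=0.1125 qj=[0.26, 0.27, 1.72, -0.97, 1.23, 0.27]
(array([-1. , -0.4, -1.2]), array([ 0.001, -0.003,  0.001]))
```

View pics/e_side.png

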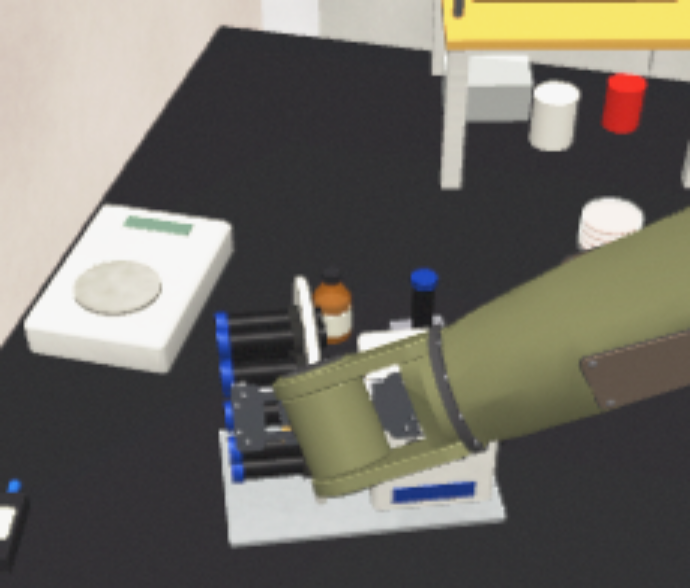

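View pics/e_top.png

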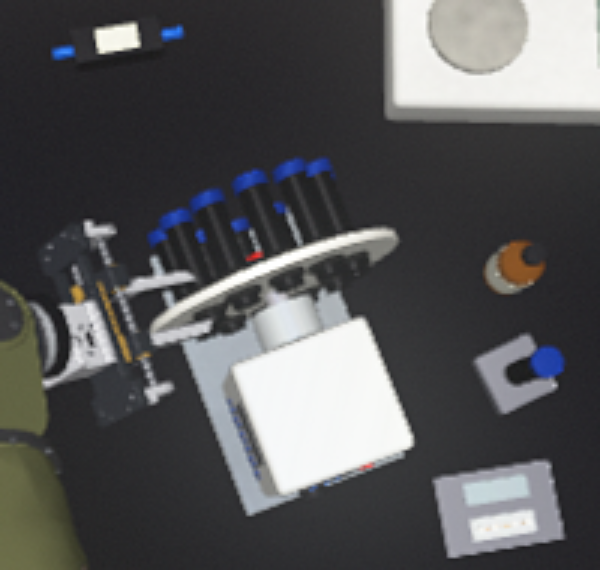

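```bash
cat >> fit.py <<'E'
Mc=M+.04+.48*np.sin(th)
print("Mc/F",(Mc/F).round(3))
out("corr: d free, drag .45",np.c_[F,C,S],Mc-r*F+.45*s,2,1)
for d in (.19,.2,.21,): out(f"d={d}",np.c_[-s,C,S],Mc-(r+d)*F,2,1)
E
python3 fit.py
```

```text
F only r=0.113 [ 0.565 -0.107 -0.314] sd [0.011 0.021 0.037] rms 0.042 L 0.332 phase at th=0 (deg from bottom) -161.1
F only r=0.12 [ 0.6   -0.114 -0.334] sd [0.012 0.022 0.04 ] rms 0.045 L 0.352 phase at th=0 (deg from bottom) -161.1
F only r=0.132 [ 0.66  -0.125 -0.367] sd [0.013 0.025 0.044] rms 0.049 L 0.388 phase at th=0 (deg from bottom) -161.1
d free, drag .45 [0.178 0.035 0.167] sd [0.007 0.063 0.108] rms 0.123 L 0.171 phase at th=0 (deg from bottom) 11.8
Mc/F [0.146 0.191 0.247 0.195 0.153 0.176 0.227 0.22  0.256 0.204 0.199 0.228
 0.202 0.213 0.218 0.213 0.195]
corr: d free, drag .45 [ 0.178 -0.002 -0.332] sd [0.007 0.063 0.109] rms 0.123 L 0.332 phase at th=0 (deg from bottom) -179.7
d=0.19 [ 0.499 -0.014 -0.361] sd [0.034 0.064 0.113] rms 0.127 L 0.361 phase at th=0 (deg from bottom) -177.7
d=0.2 [ 0.549 -0.024 -0.388] sd [0.035 0.066 0.116] rms 0.131 L 0.389 phase at th=0 (deg from bottom) -176.5
d=0.21 [ 0.599 -0.033 -0.416] sd [0.036 0.068 0.119] rms 0.134 L 0.418 phase at th=0 (deg from bottom) -175.4
```

Request:
{"api": "play_rows", "payload": {"deltas": [[[0,0,0,0,0,0,20],[0,0,0,0,0,0,10],[0,0,0,0,0,0,4],[0,0,0,0,0,0,0],[0,0,0,0,0,0,0]]]}}

```text
time_s: 12.0
ee_pos: [0.5544, -0.0338, 0.2409]
eef_rot: [0.0, 0.671, -1.2]
force: [0.6, -1.5, 0.8]
grip_width: 0.0099
```

```bash
python3 -c "
from h import *
rd()"
```

```text
t=12.00 th=-0.891 q=[0.1, 87.8, 70.9] F=[-0.04, -1.64, 0.76] M=[0.072, -0.006, -0.001] rF=0.183 w=0.0099 r=0.1128 qj=[0.26, 0.27, 1.73, -0.97, 1.23, 0.28]
```

Corrected for the tool-weight moment, the fits agree the heavy side started near the top (-161° to -178°). The grip is closed, so I'll now make a long + stroke with readings.

```bash
python3 - <<'E'
import json
D=[json.loads(l) for l in open("log.jsonl")]
for d in D: d["psi"]=d["th"]
open("log.jsonl","w").write("".join(json.dumps(d)+"\n" for d in D))
s=open("h.py").read().replace('def log(dr):','def log(dr,off):').replace('d["Ft"]=Ft;','d["Ft"]=Ft; d["psi"]=d["th"]+off;')
open("h.py","w").write(s)
E
```

Request:
{"api": "play_rows", "payload": {"deltas": [[[0.14,0,5.6,0,0.05,0,0],[0.14,0,5.6,0,0.05,0,0],[0.14,0,5.6,0,0.05,0,0],[0.14,0,5.6,0,0.05,0,0]]]}}

```text
time_s: 12.4
ee_pos: [0.5599, -0.0481, 0.2565]
eef_rot: [-0.001, 0.874, -1.2]
force: [0.5, -1.3, -6.4]
grip_width: 0.0097
```

```bash
python3 -c "
from h import *
log(1,.9)"
```

```text
t=12.40 th=-0.697 q=[0.1, 72.5, 86.5] F=[0.04, -1.41, -6.44] M=[0.579, 0.033, -0.001] rF=-0.344 w=0.0097 r=0.1129 qj=[0.15, 0.22, 1.65, -0.74, 1.2, 0.03]
Ft 3.05 Fr -5.84
```

Request:
{"api": "play_rows", "payload": {"deltas": [[[0.14,0,5.6,0,0.05,0,0],[0.14,0,5.6,0,0.05,0,0],[0.14,0,5.6,0,0.05,0,0],[0.14,0,5.6,0,0.05,0,0]]]}}

```text
time_s: 12.8
ee_pos: [0.5667, -0.0654, 0.2692]
eef_rot: [-0.001, 1.073, -1.2]
force: [0.4, -1.2, -5.1]
grip_width: 0.0099
```

```bash
python3 -c "
from h import *
log(1,.9)"
```

```text
t=12.80 th=-0.498 q=[0.2, 53.9, 99.2] F=[-0.06, -1.27, -5.07] M=[0.323, -0.016, 0.066] rF=-0.148 w=0.0099 r=0.1129 qj=[0.04, 0.22, 1.55, -0.5, 1.24, -0.2]
Ft 1.3 Fr -5.06
```

Request:
{"api": "play_rows", "payload": {"deltas": [[[0.14,0,5.6,0,0.05,0,0],[0.14,0,5.6,0,0.05,0,0],[0.14,0,5.6,0,0.05,0,0],[0.14,0,5.6,0,0.05,0,0]]]}}

```text
time_s: 13.2
ee_pos: [0.5742, -0.0847, 0.278]
eef_rot: [-0.001, 1.273, -1.2]
force: [1.4, 0.0, -4.1]
grip_width: 0.01
```

```bash
python3 -c "
from h import *
log(1,.9)"
```

```text
t=13.20 th=-0.298 q=[0.2, 33.2, 108.0] F=[1.32, -0.46, -4.1] M=[0.055, 0.003, 0.065] rF=-0.087 w=0.0100 r=0.1130 qj=[-0.09, 0.25, 1.44, -0.27, 1.32, -0.41]
Ft 0.77 Fr -4.05
```

Request:
{"api": "play_rows", "payload": {"deltas": [[[0.14,0,5.6,0,0.05,0,0],[0.14,0,5.6,0,0.05,0,0],[0.14,0,5.6,0,0.05,0,0],[0.14,0,5.6,0,0.05,0,0]]]}}

```text
time_s: 13.6
ee_pos: [0.5822, -0.1052, 0.2825]
eef_rot: [-0.0, 1.473, -1.2]
force: [0.9, -0.0, -4.1]
grip_width: 0.0097
```

```bash
python3 -c "
from h import *
log(1,.9)"
```

```text
t=13.60 th=-0.099 q=[0.3, 11.1, 112.5] F=[0.81, -0.32, -4.11] M=[-0.13, -0.023, 0.027] rF=-0.009 w=0.0097 r=0.1131 qj=[-0.2, 0.32, 1.32, -0.08, 1.45, -0.57]
Ft 0.09 Fr -4.12
```

Request:
{"api": "play_rows", "payload": {"deltas": [[[0.14,0,5.6,0,0.05,0,0],[0.14,0,5.6,0,0.05,0,0],[0.14,0,5.6,0,0.05,0,0],[0.14,0,5.6,0,0.05,0,0]]]}}

```text
time_s: 14.0
ee_pos: [0.5904, -0.1262, 0.2826]
eef_rot: [3.14, 1.469, 1.941]
force: [0.6, 0.0, -2.1]
grip_width: 0.0098
```

```bash
python3 -c "
from h import *
log(1,.9)"
```

```text
t=14.00 th=0.101 q=[0.3, -11.4, 112.6] F=[0.53, -0.15, -2.12] M=[-0.343, 0.0, 0.055] rF=0.041 w=0.0098 r=0.1132 qj=[-0.31, 0.42, 1.19, 0.08, 1.6, -0.68]
Ft -0.36 Fr -2.09
```

Request:
{"api": "play_rows", "payload": {"deltas": [[[0.14,0,5.6,0,0.05,0,0],[0.14,0,5.6,0,0.05,0,0],[0.14,0,5.6,0,0.05,0,0],[0.14,0,5.6,0,0.05,0,0]]]}}

```text
time_s: 14.4
ee_pos: [0.5984, -0.1467, 0.2782]
eef_rot: [3.14, 1.269, 1.941]
force: [0.5, -0.8, -0.1]
grip_width: 0.0098
```

```bash
python3 -c "
from h import *
log(1,.9)"
```

```text
t=14.40 th=0.299 q=[0.3, -33.4, 108.2] F=[0.19, -0.88, -0.06] M=[-0.553, -0.048, 0.035] rF=0.098 w=0.0098 r=0.1133 qj=[-0.39, 0.54, 1.05, 0.22, 1.76, -0.75]
Ft -0.86 Fr 0.2
```

Request:
{"api": "play_rows", "payload": {"deltas": [[[0.14,0,5.6,0,0.05,0,0],[0.14,0,5.6,0,0.05,0,0],[0.14,0,5.6,0,0.05,0,0],[0.14,0,5.6,0,0.05,0,0]]]}}

```text
time_s: 14.8
ee_pos: [0.6059, -0.166, 0.2695]
eef_rot: [3.141, 1.07, 1.941]
force: [0.6, -0.5, 0.4]
grip_width: 0.01
```

```bash
python3 -c "
from h import *
log(1,.9)"
```

```text
t=14.80 th=0.498 q=[0.3, -54.1, 99.5] F=[0.39, -0.74, 0.39] M=[-0.712, -0.049, 0.037] rF=0.052 w=0.0100 r=0.1133 qj=[-0.47, 0.68, 0.91, 0.35, 1.93, -0.77]
Ft -0.46 Fr 0.7
```

Request:
{"api": "play_rows", "payload": {"deltas": [[[0.14,0,5.6,0,0.05,0,0],[0.14,0,5.6,0,0.05,0,0],[0.14,0,5.6,0,0.05,0,0],[0.14,0,5.6,0,0.05,0,0]]]}}

```text
time_s: 15.2
ee_pos: [0.6126, -0.1834, 0.2569]
eef_rot: [3.141, 0.87, 1.941]
force: [2.4, -2.6, 1.7]
grip_width: 0.0098
```

```bash
python3 -c "
from h import *
log(1,.9)"
```

```text
t=15.20 th=0.697 q=[0.3, -72.8, 86.9] F=[1.29, -3.26, 1.74] M=[-0.827, -0.082, -0.032] rF=0.157 w=0.0098 r=0.1134 qj=[-0.52, 0.82, 0.76, 0.48, 2.09, -0.76]
Ft -1.38 Fr 3.43
```

Request:
{"api": "play_rows", "payload": {"deltas": [[[0.14,0,5.6,0,0.05,0,0],[0.14,0,5.6,0,0.05,0,0],[0.14,0,5.6,0,0.05,0,0],[0.14,0,5.6,0,0.05,0,0]]]}}

```text
time_s: 15.6
ee_pos: [0.6182, -0.1981, 0.2409]
eef_rot: [3.141, 0.67, 1.94]
force: [3.1, -5.0, 2.8]
grip_width: 0.0099
```

```bash
python3 -c "
from h import *
log(1,.9)"; sed -i 's/^r=.1134/psi=np.array([d["psi"] for d in D]);r=.1134/; s/^S,C=.*/S,C=-np.sin(psi),-np.cos(psi)/' fit.py; python3 fit.py
```

```text
t=15.60 th=0.895 q=[0.2, -88.5, 70.9] F=[1.04, -5.79, 2.82] M=[-0.939, -0.124, -0.135] rF=0.161 w=0.0099 r=0.1134 qj=[-0.56, 0.98, 0.61, 0.64, 2.24, -0.71]
Ft -1.42 Fr 6.28
F only r=0.113 [ 0.528 -0.018 -0.572] sd [0.024 0.035 0.05 ] rms 0.101 L 0.572 phase at th=0 (deg from bottom) -178.2
F only r=0.12 [ 0.561 -0.019 -0.607] sd [0.026 0.037 0.053] rms 0.107 L 0.608 phase at th=0 (deg from bottom) -178.2
F only r=0.132 [ 0.617 -0.021 -0.668] sd [0.028 0.041 0.058] rms 0.118 L 0.668 phase at th=0 (deg from bottom) -178.2
d free, drag .45 [0.186 0.009 0.001] sd [0.009 0.062 0.081] rms 0.181 L 0.009 phase at th=0 (deg from bottom) 82.3
Mc/F [ 0.146  0.191  0.247  0.195  0.153  0.176  0.227  0.22   0.256  0.204
  0.199  0.228  0.202  0.213  0.218  0.213  0.195  0.102  0.103 -0.06
 -1.589  0.704  0.433  0.955  0.346  0.369]
corr: d free, drag .45 [ 0.177  0.006 -0.329] sd [0.006 0.04  0.051] rms 0.115 L 0.329 phase at th=0 (deg from bottom) 179.0
d=0.19 [ 0.503  0.003 -0.388] sd [0.028 0.041 0.058] rms 0.118 L 0.388 phase at th=0 (deg from bottom) 179.6
d=0.2 [ 0.55   0.001 -0.439] sd [0.029 0.042 0.06 ] rms 0.122 L 0.439 phase at th=0 (deg from bottom) 179.9
d=0.21 [ 0.597 -0.001 -0.489] sd [0.03  0.043 0.062] rms 0.126 L 0.489 phase at th=0 (deg from bottom) -179.9
```

The heavy side was near the top at the start (±10°), so the target is ψ≈π. I'll release, read the free-air baseline on the way back, and regrip at θ≈-0.9.

Request:
{"api": "play_rows", "payload": {"deltas": [[[0,0,0,0,0,0,0],[0,0,0,0,0,0,40],[0,0,0,0,0,0,40],[0,0,0,0,0,0,40],[0,0,0,0,0,0,40],[0,0,0,0,0,0,40]]]}}

```text
time_s: 16.2
ee_pos: [0.618, -0.1971, 0.2408]
eef_rot: [3.142, 0.671, 1.942]
force: [-0.3, -0.4, 0.0]
grip_width: 0.0398
```

```bash
python3 -c "
from h import *
rd()
c=cam('side');cv2.imwrite('pics/f_side.png',cv2.resize(c['img'][40:230,220:420],None,fx=3,fy=3)[:,:,::-1])"
```

```text
t=16.20 th=0.890 q=[0.4, -87.5, 70.8] F=[-0.42, -0.31, 0.05] M=[-0.343, -0.063, -0.018] rF=0.018 w=0.0398 r=0.1126 qj=[-0.56, 0.98, 0.61, 0.63, 2.24, -0.71]
```

Request:
{"api": "play_rows", "payload": {"deltas": [[[0.6,0,-11.3,0,-0.1,0,40],[0.6,0,-11.3,0,-0.1,0,40],[0.6,0,-11.3,0,-0.1,0,40],[0.6,0,-11.3,0,-0.1,0,40],[0,0,0,0,0,0,40],[0,0,0,0,0,0,40]]]}}

```text
time_s: 16.85
ee_pos: [0.6054, -0.1648, 0.2703]
eef_rot: [3.14, 1.07, 1.941]
force: [1.1, 0.3, -0.7]
grip_width: 0.0398
```

```bash
python3 -c "
from h import *
rd()
p,R,o=tool(); print(rel(p,R,*target(.5,.1135)))"
```

```text
t=16.85 th=0.484 q=[0.4, -52.8, 100.3] F=[1.14, -0.16, -0.71] M=[-0.254, -0.146, 0.077] rF=0.053 w=0.0398 r=0.1133 qj=[-0.46, 0.67, 0.91, 0.35, 1.93, -0.77]
(array([-0.2, -0.4,  1.8]), array([ 0.002, -0.001,  0.   ]))
```

View pics/f_side.png

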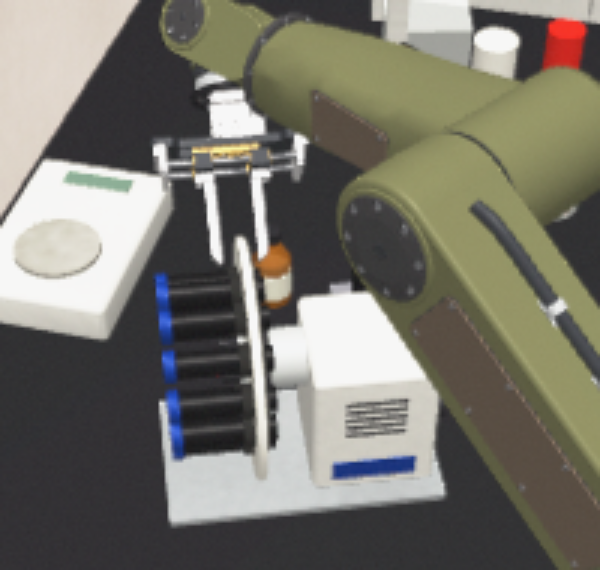

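Request:
{"api": "play_rows", "payload": {"deltas": [[[0.6,0,-11.3,0,-0.1,0,40],[0.6,0,-11.3,0,-0.1,0,40],[0.6,0,-11.3,0,-0.1,0,40],[0.6,0,-11.3,0,-0.1,0,40],[0.6,0,-11.3,0,-0.1,0,40],[0.6,0,-11.3,0,-0.1,0,40],[0.6,0,-11.3,0,-0.1,0,40]]]}}

```text
time_s: 17.55
ee_pos: [0.5777, -0.0939, 0.2801]
eef_rot: [-0.005, 1.369, -1.206]
force: [-0.1, -0.7, -0.6]
grip_width: 0.0399
```

Request:
{"api": "play_rows", "payload": {"deltas": [[[0.6,0,-11.3,0,-0.1,0,40],[0.6,0,-11.3,0,-0.1,0,40],[0.6,0,-11.3,0,-0.1,0,40],[0.6,0,-11.3,0,-0.1,0,40],[0.6,0,-11.3,0,-0.1,0,40],[0.6,0,-11.3,0,-0.1,0,40],[0,0,0,0,0,0,40],[0,0,0,0,0,0,40],[0,0,0,0,0,0,40]]]}}

```text
time_s: 18.45
ee_pos: [0.5569, -0.0398, 0.2491]
eef_rot: [0.0, 0.773, -1.201]
force: [-0.3, -0.5, 0.5]
grip_width: 0.0402
```

```bash
python3 -c "
from h import *
rd()
p,R,o=tool(); print(rel(p,R,*target(-.85,.1135)))"
```

```text
t=18.45 th=-0.799 q=[0.3, 81.3, 79.1] F=[-0.43, -0.36, 0.47] M=[0.29, -0.099, -0.09] rF=0.067 w=0.0402 r=0.1134 qj=[0.21, 0.24, 1.69, -0.86, 1.21, 0.16]
(array([ 0.1, -0.3, -5.8]), array([-0.001, -0.052,  0.   ]))
```

Request:
{"api": "play_rows", "payload": {"deltas": [[[0,0,0,0,0,0,20],[0,0,0,0,0,0,10],[0,0,0,0,0,0,4],[0,0,0,0,0,0,0],[0,0,0,0,0,0,0]]]}}

```text
time_s: 18.95
ee_pos: [0.5564, -0.0391, 0.2489]
eef_rot: [0.0, 0.771, -1.2]
force: [0.6, -2.0, 1.8]
grip_width: 0.0101
```

Request:
{"api": "play_rows", "payload": {"deltas": [[[0.14,0,5.6,0,0.05,0,0],[0.14,0,5.6,0,0.05,0,0],[0.14,0,5.6,0,0.05,0,0],[0.14,0,5.6,0,0.05,0,0]]]}}

```text
time_s: 19.35
ee_pos: [0.5627, -0.0549, 0.2634]
eef_rot: [0.0, 0.973, -1.199]
force: [-0.3, -1.0, -2.0]
grip_width: 0.01
```

```bash
python3 -c "
from h import *
log(1,2.595)"
```

```text
t=19.35 th=-0.609 q=[0.2, 65.1, 93.4] F=[-0.67, -0.85, -1.97] M=[0.197, 0.147, -0.087] rF=-0.049 w=0.0100 r=0.1139 qj=[0.1, 0.21, 1.6, -0.62, 1.21, -0.08]
Ft 0.43 Fr -2.1
```

Request:
{"api": "play_rows", "payload": {"deltas": [[[0.14,0,5.6,0,0.05,0,0],[0.14,0,5.6,0,0.05,0,0],[0.14,0,5.6,0,0.05,0,0],[0.14,0,5.6,0,0.05,0,0]]]}}

```text
time_s: 19.75
ee_pos: [0.5699, -0.0732, 0.2745]
eef_rot: [0.002, 1.173, -1.198]
force: [-1.2, -0.1, 0.2]
grip_width: 0.0094
```

```bash
python3 -c "
from h import *
log(1,2.595)"
```

```text
t=19.75 th=-0.410 q=[0.3, 45.4, 104.5] F=[-1.16, 0.3, 0.18] M=[0.003, 0.218, -0.065] rF=-0.023 w=0.0094 r=0.1139 qj=[-0.02, 0.23, 1.5, -0.38, 1.27, -0.31]
Ft 0.2 Fr 0.28
```

Request:
{"api": "play_rows", "payload": {"deltas": [[[0.14,0,5.6,0,0.05,0,0],[0.14,0,5.6,0,0.05,0,0],[0.14,0,5.6,0,0.05,0,0],[0.14,0,5.6,0,0.05,0,0]]]}}

```text
time_s: 20.15
ee_pos: [0.5777, -0.0933, 0.2815]
eef_rot: [0.006, 1.372, -1.193]
force: [-1.2, 0.8, 3.2]
grip_width: 0.0096
```

```bash
python3 -c "
from h import *
log(1,2.595)"
```

```text
t=20.15 th=-0.211 q=[0.4, 23.9, 111.5] F=[-0.86, 1.21, 3.18] M=[-0.13, 0.338, -0.021] rF=-0.059 w=0.0096 r=0.1140 qj=[-0.14, 0.28, 1.38, -0.18, 1.38, -0.49]
Ft 0.52 Fr 3.36
```

Request:
{"api": "play_rows", "payload": {"deltas": [[[0.14,0,5.6,0,0.05,0,0],[0.14,0,5.6,0,0.05,0,0],[0.14,0,5.6,0,0.05,0,0],[0.14,0,5.6,0,0.05,0,0]]]}}

```text
time_s: 20.55
ee_pos: [0.5859, -0.1142, 0.2841]
eef_rot: [1.903, 1.569, 0.704]
force: [-1.0, 0.1, 6.4]
grip_width: 0.0097
```

```bash
python3 -c "
from h import *
log(1,2.595)"
```

```text
t=20.55 th=-0.013 q=[0.4, 1.5, 114.1] F=[-0.93, 0.42, 6.35] M=[-0.219, 0.299, 0.023] rF=-0.039 w=0.0097 r=0.1141 qj=[-0.25, 0.36, 1.26, 0.0, 1.52, -0.63]
Ft 0.34 Fr 6.35
```

Request:
{"api": "play_rows", "payload": {"deltas": [[[0.14,0,5.6,0,0.05,0,0],[0.14,0,5.6,0,0.05,0,0],[0.14,0,5.6,0,0.05,0,0],[0.14,0,5.6,0,0.05,0,0]]]}}

```text
time_s: 20.95
ee_pos: [0.594, -0.1352, 0.2821]
eef_rot: [3.131, 1.371, 1.931]
force: [-0.2, -1.8, 9.0]
grip_width: 0.0099
```

```bash
python3 -c "
from h import *
log(1,2.595)"
```

```text
t=20.95 th=0.186 q=[0.4, -21.1, 112.1] F=[-0.81, -1.63, 9.04] M=[-0.362, 0.333, 0.148] rF=-0.007 w=0.0099 r=0.1141 qj=[-0.35, 0.47, 1.12, 0.15, 1.68, -0.72]
Ft 0.07 Fr 9.19
```

Request:
{"api": "play_rows", "payload": {"deltas": [[[0.14,0,5.6,0,0.05,0,0],[0.14,0,5.6,0,0.05,0,0],[0.14,0,5.6,0,0.05,0,0],[0.14,0,5.6,0,0.05,0,0]]]}}

```text
time_s: 21.35
ee_pos: [0.6018, -0.1554, 0.2759]
eef_rot: [3.135, 1.172, 1.935]
force: [1.7, -4.1, 12.1]
grip_width: 0.01
```

```bash
python3 -c "
from h import *
log(1,2.595)"
```

```text
t=21.35 th=0.383 q=[0.4, -42.7, 105.9] F=[0.09, -4.39, 12.1] M=[-0.406, 0.24, 0.125] rF=-0.052 w=0.0100 r=0.1142 qj=[-0.43, 0.6, 0.98, 0.29, 1.84, -0.76]
Ft 0.45 Fr 12.86
```

Request:
{"api": "play_rows", "payload": {"deltas": [[[0.14,0,5.6,0,0.05,0,0],[0.14,0,5.6,0,0.05,0,0],[0.14,0,5.6,0,0.05,0,0],[0.14,0,5.6,0,0.05,0,0]]]}}

```text
time_s: 21.75
ee_pos: [0.6089, -0.174, 0.2655]
eef_rot: [3.136, 0.973, 1.936]
force: [2.7, -7.9, 15.1]
grip_width: 0.0095
```

```bash
python3 -c "
from h import *
log(1,2.595)"
```

```text
t=21.75 th=0.581 q=[0.3, -62.7, 95.5] F=[-0.38, -8.33, 15.11] M=[-0.338, 0.11, 0.031] rF=-0.152 w=0.0095 r=0.1142 qj=[-0.49, 0.74, 0.84, 0.42, 2.0, -0.77]
Ft 1.33 Fr 17.2
```

Request:
{"api": "play_rows", "payload": {"deltas": [[[0.14,0,5.6,0,0.05,0,0],[0.14,0,5.6,0,0.05,0,0],[0.14,0,5.6,0,0.05,0,0],[0.14,0,5.6,0,0.05,0,0]]]}}

```text
time_s: 22.15
ee_pos: [0.6151, -0.1904, 0.2513]
eef_rot: [3.136, 0.774, 1.936]
force: [7.6, -13.4, 18.1]
grip_width: 0.01
```

```bash
python3 -c "
from h import *
log(1,2.595)"; python3 fit.py
```

```text
t=22.15 th=0.778 q=[0.1, -80.2, 81.3] F=[2.24, -15.23, 18.06] M=[-0.351, -0.135, -0.161] rF=-0.209 w=0.0100 r=0.1142 qj=[-0.54, 0.89, 0.69, 0.56, 2.16, -0.75]
Ft 1.83 Fr 23.55
F only r=0.113 [ 0.483  0.069 -0.594] sd [0.03  0.034 0.054] rms 0.135 L 0.598 phase at th=0 (deg from bottom) 173.4
F only r=0.12 [ 0.513  0.073 -0.631] sd [0.032 0.037 0.057] rms 0.143 L 0.635 phase at th=0 (deg from bottom) 173.4
F only r=0.132 [ 0.564  0.08  -0.694] sd [0.035 0.04  0.063] rms 0.158 L 0.699 phase at th=0 (deg from bottom) 173.4
d free, drag .45 [ 0.186  0.03  -0.098] sd [0.01  0.051 0.068] rms 0.209 L 0.103 phase at th=0 (deg from bottom) 163.0
Mc/F [ 0.146  0.191  0.247  0.195  0.153  0.176  0.227  0.22   0.256  0.204
  0.199  0.228  0.202  0.213  0.218  0.213  0.195  0.102  0.103 -0.06
 -1.589  0.704  0.433  0.955  0.346  0.369 -0.087 -0.729 -0.369 -0.549
 -3.511 -0.411 -0.026  0.014]
corr: d free, drag .45 [ 0.177  0.007 -0.322] sd [0.005 0.026 0.034] rms 0.104 L 0.322 phase at th=0 (deg from bottom) 178.7
d=0.19 [ 0.495  0.011 -0.379] sd [0.024 0.028 0.044] rms 0.109 L 0.379 phase at th=0 (deg from bottom) 178.4
d=0.2 [ 0.537  0.017 -0.431] sd [0.026 0.029 0.046] rms 0.114 L 0.431 phase at th=0 (deg from bottom) 177.8
d=0.21 [ 0.58   0.023 -0.484] sd [0.027 0.031 0.048] rms 0.121 L 0.484 phase at th=0 (deg from bottom) 177.3
```

The turn is going well, but 23 N of radial preload has built up. I'll open and regrip in place to clear it, then swing back and forth about the expected bottom.

Request:
{"api": "play_rows", "payload": {"deltas": [[[0,0,0,0,0,0,30],[0,0,0,0,0,0,30],[0,0,0,0,0,0,30],[0,0,0,0,0,0,30]]]}}

```text
time_s: 22.55
ee_pos: [0.6148, -0.1883, 0.249]
eef_rot: [3.141, 0.771, 1.942]
force: [-0.6, -0.1, 0.1]
grip_width: 0.0298
```

```bash
python3 -c "
from h import *
rd()
p,R,o=tool(); print(rel(p,R,*target(.78,.1135)))"
```

```text
t=22.55 th=0.779 q=[0.5, -78.1, 79.0] F=[-0.59, 0.12, 0.11] M=[-0.284, -0.059, -0.004] rF=-0.019 w=0.0298 r=0.1111 qj=[-0.54, 0.89, 0.69, 0.55, 2.16, -0.75]
(array([-2.4, -0.6,  0. ]), array([ 0.001, -0.019,  0.001]))
```

Request:
{"api": "play_rows", "payload": {"deltas": [[[-2.4,-0.6,0,0,-0.02,0,20],[0,0,0,0,0,0,10],[0,0,0,0,0,0,0],[0,0,0,0,0,0,0],[0,0,0,0,0,0,0]]]}}

```text
time_s: 23.05
ee_pos: [0.615, -0.1904, 0.2509]
eef_rot: [3.14, 0.791, 1.941]
force: [2.9, 1.4, 5.4]
grip_width: 0.0097
```

```bash
python3 -c "
from h import *
rd()"
```

```text
t=23.05 th=0.780 q=[-0.0, -80.1, 80.9] F=[3.2, 0.22, 5.44] M=[0.335, -0.492, -0.49] rF=-0.454 w=0.0097 r=0.1139 qj=[-0.54, 0.89, 0.7, 0.54, 2.15, -0.75]
```

Request:
{"api": "play_rows", "payload": {"deltas": [[[0.1,0,-4.5,0,-0.04,0,0],[0.1,0,-4.5,0,-0.04,0,0],[0.1,0,-4.5,0,-0.04,0,0]]]}}

```text
time_s: 23.35
ee_pos: [0.6113, -0.1814, 0.2593]
eef_rot: [3.14, 0.913, 1.94]
force: [5.0, -2.6, 1.7]
grip_width: 0.0096
```

```bash
python3 -c "
from h import *
log(-1,2.595)"
```

```text
t=23.35 th=0.668 q=[-0.2, -70.4, 89.3] F=[3.72, -4.27, 1.74] M=[-0.58, -0.728, -0.499] rF=0.259 w=0.0096 r=0.1137 qj=[-0.51, 0.79, 0.79, 0.45, 2.05, -0.77]
Ft -2.28 Fr 4.01
```

Request:
{"api": "play_rows", "payload": {"deltas": [[[0.1,0,-4.5,0,-0.04,0,0],[0.1,0,-4.5,0,-0.04,0,0],[0.1,0,-4.5,0,-0.04,0,0]]]}}

```text
time_s: 23.65
ee_pos: [0.6073, -0.171, 0.267]
eef_rot: [3.14, 1.034, 1.94]
force: [5.7, -2.1, 1.9]
grip_width: 0.0099
```

```bash
python3 -c "
from h import *
log(-1,2.595)"
```

```text
t=23.65 th=0.548 q=[-0.2, -59.3, 97.0] F=[4.51, -4.02, 1.88] M=[-0.591, -0.779, -0.401] rF=0.278 w=0.0099 r=0.1137 qj=[-0.48, 0.7, 0.88, 0.37, 1.96, -0.78]
Ft -2.45 Fr 3.7
```

Request:
{"api": "play_rows", "payload": {"deltas": [[[0.1,0,-4.5,0,-0.04,0,0],[0.1,0,-4.5,0,-0.04,0,0],[0.1,0,-4.5,0,-0.04,0,0]]]}}

```text
time_s: 23.95
ee_pos: [0.6029, -0.1598, 0.2734]
eef_rot: [3.139, 1.154, 1.939]
force: [5.2, -1.3, 2.4]
grip_width: 0.01
```

```bash
python3 -c "
from h import *
log(-1,2.595)"
```

```text
t=23.95 th=0.429 q=[-0.2, -47.3, 103.4] F=[4.38, -3.12, 2.43] M=[-0.51, -0.771, -0.259] rF=0.207 w=0.0100 r=0.1136 qj=[-0.44, 0.62, 0.96, 0.3, 1.86, -0.77]
Ft -1.83 Fr 3.51
```

Request:
{"api": "play_rows", "payload": {"deltas": [[[0.1,0,-4.5,0,-0.04,0,0],[0.1,0,-4.5,0,-0.04,0,0],[0.1,0,-4.5,0,-0.04,0,0]]]}}

```text
time_s: 24.25
ee_pos: [0.5984, -0.148, 0.2782]
eef_rot: [3.138, 1.274, 1.938]
force: [4.6, -1.6, 2.6]
grip_width: 0.0099
```

```bash
python3 -c "
from h import *
log(-1,2.595)"
```

```text
t=24.25 th=0.310 q=[-0.2, -34.6, 108.2] F=[3.73, -3.2, 2.63] M=[-0.475, -0.765, -0.196] rF=0.255 w=0.0099 r=0.1136 qj=[-0.4, 0.54, 1.05, 0.22, 1.76, -0.75]
Ft -2.25 Fr 3.48
```

Request:
{"api": "play_rows", "payload": {"deltas": [[[0.1,0,-4.5,0,-0.04,0,0],[0.1,0,-4.5,0,-0.04,0,0],[0.1,0,-4.5,0,-0.04,0,0]]]}}

```text
time_s: 24.55
ee_pos: [0.5936, -0.1357, 0.2815]
eef_rot: [3.134, 1.394, 1.934]
force: [3.9, -1.9, 2.5]
grip_width: 0.0098
```

```bash
python3 -c "
from h import *
log(-1,2.595)"
```

```text
t=24.55 th=0.190 q=[-0.1, -21.4, 111.5] F=[2.99, -3.18, 2.52] M=[-0.365, -0.661, -0.053] rF=0.300 w=0.0098 r=0.1136 qj=[-0.34, 0.46, 1.13, 0.13, 1.66, -0.71]
Ft -2.65 Fr 3.08
```

Request:
{"api": "play_rows", "payload": {"deltas": [[[0.1,0,-4.5,0,-0.04,0,0],[0.1,0,-4.5,0,-0.04,0,0],[0.1,0,-4.5,0,-0.04,0,0]]]}}

```text
time_s: 24.85
ee_pos: [0.5888, -0.1233, 0.2832]
eef_rot: [3.117, 1.514, 1.917]
force: [4.3, -2.5, 3.3]
grip_width: 0.0097
```

```bash
python3 -c "
from h import *
log(-1,2.595)"
```

```text
t=24.85 th=0.071 q=[-0.1, -8.0, 113.2] F=[3.13, -3.95, 3.25] M=[-0.293, -0.606, -0.043] rF=0.421 w=0.0097 r=0.1135 qj=[-0.29, 0.4, 1.22, 0.05, 1.56, -0.66]
Ft -3.71 Fr 3.52
```

Request:
{"api": "play_rows", "payload": {"deltas": [[[0.1,0,-4.5,0,-0.04,0,0],[0.1,0,-4.5,0,-0.04,0,0],[0.1,0,-4.5,0,-0.04,0,0]]]}}

```text
time_s: 25.15
ee_pos: [0.5839, -0.1106, 0.2833]
eef_rot: [0.024, 1.508, -1.176]
force: [3.7, -1.8, 4.0]
grip_width: 0.0096
```

```bash
python3 -c "
from h import *
log(-1,2.595)"; python3 fit.py
```

```text
t=25.15 th=-0.048 q=[-0.1, 5.5, 113.3] F=[2.75, -3.02, 3.97] M=[-0.158, -0.494, 0.042] rF=0.363 w=0.0096 r=0.1134 qj=[-0.23, 0.34, 1.3, -0.05, 1.47, -0.59]
Ft -3.21 Fr 3.82
F only r=0.113 [ 0.394 -0.031 -0.438] sd [0.031 0.035 0.056] rms 0.173 L 0.439 phase at th=0 (deg from bottom) -175.9
F only r=0.12 [ 0.418 -0.033 -0.465] sd [0.033 0.037 0.059] rms 0.184 L 0.466 phase at th=0 (deg from bottom) -175.9
F only r=0.132 [ 0.46  -0.036 -0.511] sd [0.036 0.041 0.065] rms 0.202 L 0.512 phase at th=0 (deg from bottom) -175.9
d free, drag .45 [ 0.19  -0.007 -0.104] sd [0.01  0.045 0.069] rms 0.224 L 0.105 phase at th=0 (deg from bottom) -176.4
Mc/F [ 0.146  0.191  0.247  0.195  0.153  0.176  0.227  0.22   0.256  0.204
  0.199  0.228  0.202  0.213  0.218  0.213  0.195  0.102  0.103 -0.06
 -1.589  0.704  0.433  0.955  0.346  0.369 -0.087 -0.729 -0.369 -0.549
 -3.511 -0.411 -0.026  0.014  0.107  0.123  0.148  0.129  0.089  0.059
  0.044]
corr: d free, drag .45 [ 0.176  0.004 -0.329] sd [0.005 0.023 0.035] rms 0.115 L 0.329 phase at th=0 (deg from bottom) 179.3
d=0.19 [ 0.489  0.001 -0.376] sd [0.021 0.024 0.039] rms 0.12 L 0.376 phase at th=0 (deg from bottom) 179.9
d=0.2 [ 0.524 -0.002 -0.415] sd [0.022 0.025 0.04 ] rms 0.126 L 0.415 phase at th=0 (deg from bottom) -179.7
d=0.21 [ 0.559 -0.005 -0.454] sd [0.024 0.027 0.043] rms 0.133 L 0.454 phase at th=0 (deg from bottom) -179.4
```

The combined fit now gives L≈0.33 N m, with the bottom at ψ≈π. I'll make one more forward pass through the bottom to pin down the zero crossing.

Request:
{"api": "play_rows", "payload": {"deltas": [[[0.1,0,4.5,0,0.04,0,0],[0.1,0,4.5,0,0.04,0,0],[0.1,0,4.5,0,0.04,0,0],[0.1,0,4.5,0,0.04,0,0]]]}}

```text
time_s: 25.55
ee_pos: [0.5904, -0.127, 0.2828]
eef_rot: [3.129, 1.469, 1.93]
force: [1.4, 2.6, 3.7]
grip_width: 0.0095
```

```bash
python3 -c "
from h import *
log(1,2.595)"
```

```text
t=25.55 th=0.107 q=[-0.0, -12.1, 112.8] F=[2.24, 1.9, 3.66] M=[0.515, -0.511, -0.035] rF=-0.259 w=0.0095 r=0.1135 qj=[-0.31, 0.42, 1.19, 0.08, 1.6, -0.68]
Ft 2.28 Fr 3.44
```

Request:
{"api": "play_rows", "payload": {"deltas": [[[0.1,0,4.5,0,0.04,0,0],[0.1,0,4.5,0,0.04,0,0],[0.1,0,4.5,0,0.04,0,0]]]}}

```text
time_s: 25.85
ee_pos: [0.5952, -0.1395, 0.2806]
eef_rot: [3.136, 1.349, 1.936]
force: [2.3, 2.6, 4.1]
grip_width: 0.0098
```

```bash
python3 -c "
from h import *
log(1,2.595)"
```

```text
t=25.85 th=0.227 q=[-0.0, -25.5, 110.6] F=[3.05, 1.56, 4.13] M=[0.487, -0.541, -0.051] rF=-0.278 w=0.0098 r=0.1135 qj=[-0.36, 0.49, 1.11, 0.17, 1.7, -0.73]
Ft 2.45 Fr 3.67
```

Request:
{"api": "play_rows", "payload": {"deltas": [[[0.1,0,4.5,0,0.04,0,0],[0.1,0,4.5,0,0.04,0,0],[0.1,0,4.5,0,0.04,0,0]]]}}

```text
time_s: 26.15
ee_pos: [0.5999, -0.1516, 0.2769]
eef_rot: [3.137, 1.229, 1.938]
force: [2.4, 1.6, 4.5]
grip_width: 0.0095
```

```bash
python3 -c "
from h import *
log(1,2.595)"
```

```text
t=26.15 th=0.346 q=[-0.0, -38.5, 106.9] F=[2.82, 0.62, 4.45] M=[0.377, -0.593, -0.134] rF=-0.238 w=0.0095 r=0.1136 qj=[-0.41, 0.57, 1.02, 0.25, 1.79, -0.76]
Ft 2.09 Fr 3.98
```

Request:
{"api": "play_rows", "payload": {"deltas": [[[0.1,0,4.5,0,0.04,0,0],[0.1,0,4.5,0,0.04,0,0],[0.1,0,4.5,0,0.04,0,0]]]}}

```text
time_s: 26.45
ee_pos: [0.6044, -0.1632, 0.2716]
eef_rot: [3.138, 1.109, 1.939]
force: [2.2, 1.9, 4.7]
grip_width: 0.0099
```

```bash
python3 -c "
from h import *
log(1,2.595)"
```

```text
t=26.45 th=0.465 q=[-0.0, -51.0, 101.6] F=[2.78, 1.01, 4.68] M=[0.4, -0.571, -0.254] rF=-0.341 w=0.0099 r=0.1137 qj=[-0.45, 0.65, 0.93, 0.32, 1.89, -0.77]
Ft 3.0 Fr 3.73
```

Request:
{"api": "play_rows", "payload": {"deltas": [[[0.1,0,4.5,0,0.04,0,0],[0.1,0,4.5,0,0.04,0,0],[0.1,0,4.5,0,0.04,0,0]]]}}

```text
time_s: 26.75
ee_pos: [0.6087, -0.1742, 0.2648]
eef_rot: [3.139, 0.99, 1.94]
force: [2.6, 1.5, 4.2]
grip_width: 0.01
```

```bash
python3 -c "
from h import *
log(1,2.595)"
```

```text
t=26.75 th=0.584 q=[-0.0, -62.7, 94.8] F=[3.01, 0.48, 4.25] M=[0.369, -0.599, -0.372] rF=-0.312 w=0.0100 r=0.1137 qj=[-0.49, 0.73, 0.85, 0.4, 1.99, -0.78]
Ft 2.75 Fr 3.28
```

Request:
{"api": "play_rows", "payload": {"deltas": [[[0.1,0,4.5,0,0.04,0,0],[0.1,0,4.5,0,0.04,0,0],[0.1,0,4.5,0,0.04,0,0]]]}}

```text
time_s: 27.05
ee_pos: [0.6126, -0.1843, 0.2567]
eef_rot: [3.14, 0.87, 1.94]
force: [2.7, 1.7, 5.7]
grip_width: 0.0097
```

```bash
python3 -c "
from h import *
log(1,2.595)"
```

```text
t=27.05 th=0.704 q=[-0.1, -73.6, 86.7] F=[3.17, 0.59, 5.75] M=[0.338, -0.683, -0.446] rF=-0.474 w=0.0097 r=0.1137 qj=[-0.52, 0.83, 0.76, 0.48, 2.09, -0.77]
Ft 4.17 Fr 4.0
```

Request:
{"api": "play_rows", "payload": {"deltas": [[[0.1,0,4.5,0,0.04,0,0],[0.1,0,4.5,0,0.04,0,0],[0.1,0,4.5,0,0.04,0,0]]]}}

```text
time_s: 27.35
ee_pos: [0.6161, -0.1935, 0.2474]
eef_rot: [3.14, 0.75, 1.941]
force: [3.4, 0.8, 5.8]
grip_width: 0.0097
```

```bash
python3 -c "
from h import *
log(1,2.595)"; cat >> fit.py <<'E'
print('--- T by psi, bottom test')
T=Mc-(r+.178)*F
for k in np.argsort(psi): print(int(s[k]),psi[k].round(2),T[k].round(2))
A=np.c_[-s,C,S]
for lo,hi in ((-1,1.2),(1.9,4),(-1,2.2),(-1,4)):
    m=(psi>lo)&(psi<hi); out(f"psi {lo}..{hi}",A[m],T[m],2,1)
E
python3 fit.py | sed -n '/corr/,$p'
```

```text
t=27.35 th=0.823 q=[-0.1, -83.4, 77.4] F=[3.42, -0.47, 5.78] M=[0.293, -0.566, -0.65] rF=-0.446 w=0.0097 r=0.1138 qj=[-0.55, 0.92, 0.67, 0.57, 2.18, -0.74]
Ft 3.92 Fr 4.28
corr: d free, drag .45 [ 0.182  0.046 -0.368] sd [0.006 0.024 0.039] rms 0.134 L 0.371 phase at th=0 (deg from bottom) 172.9
d=0.19 [ 0.462  0.042 -0.387] sd [0.022 0.025 0.043] rms 0.137 L 0.39 phase at th=0 (deg from bottom) 173.9
d=0.2 [ 0.496  0.04  -0.426] sd [0.023 0.026 0.045] rms 0.142 L 0.428 phase at th=0 (deg from bottom) 174.7
d=0.21 [ 0.53   0.038 -0.464] sd [0.024 0.027 0.047] rms 0.148 L 0.466 phase at th=0 (deg from bottom) 175.3
--- T by psi, bottom test
-1 0.01 0.63
1 0.12 -0.61
-1 0.13 0.48
1 0.18 -0.37
1 0.2 -0.58
1 0.24 -0.13
-1 0.25 0.48
1 0.36 -0.29
-1 0.37 0.54
1 0.4 -0.25
1 0.48 -0.52
-1 0.49 0.64
1 0.6 -0.29
1 0.6 -0.27
-1 0.61 0.43
1 0.72 -0.13
-1 0.73 0.73
1 0.8 -0.16
1 0.84 -0.16
-1 0.85 0.66
1 0.96 -0.07
1 1.0 -0.15
1 1.2 -0.12
1 1.4 -0.31
1 1.6 -0.08
1 1.8 -0.11
1 1.99 -0.16
1 2.18 -0.21
1 2.38 -0.34
-1 2.55 0.79
1 2.58 -0.28
-1 2.67 0.86
1 2.7 -0.06
1 2.78 -0.25
-1 2.79 0.54
1 2.82 -0.08
-1 2.9 0.37
1 2.94 -0.03
1 2.98 -0.32
-1 3.02 0.26
1 3.06 -0.22
-1 3.14 0.41
1 3.18 -0.42
1 3.18 -0.13
-1 3.26 0.42
1 3.3 -0.53
1 3.37 -0.51
1 3.42 -0.46
psi -1..1.2 [ 0.446  0.021 -0.363] sd [0.028 0.048 0.077] rms 0.115 L 0.364 phase at th=0 (deg from bottom) 176.8
psi 1.9..4 [ 0.397  0.064 -0.31 ] sd [0.035 0.043 0.094] rms 0.144 L 0.317 phase at th=0 (deg from bottom) 168.3
psi -1..2.2 [ 0.448  0.    -0.321] sd [0.026 0.034 0.048] rms 0.111 L 0.321 phase at th=0 (deg from bottom) 179.9
psi -1..4 [ 0.421  0.044 -0.342] sd [0.022 0.024 0.042] rms 0.133 L 0.344 phase at th=0 (deg from bottom) 172.7
```

The estimates put the bottom at ψ = 180-192°. There's plenty of time, so I'll do one more reverse pass.

Request:
{"api": "play_rows", "payload": {"deltas": [[[0.1,0,-4.5,0,-0.04,0,0],[0.1,0,-4.5,0,-0.04,0,0],[0.1,0,-4.5,0,-0.04,0,0]]]}}

```text
time_s: 27.65
ee_pos: [0.6126, -0.1849, 0.2555]
eef_rot: [3.141, 0.874, 1.94]
force: [5.9, -3.9, -1.1]
grip_width: 0.01
```

```bash
python3 -c "
from h import *
log(-1,2.595)"
```

```text
t=27.65 th=0.714 q=[-0.2, -74.1, 85.5] F=[4.11, -5.82, -1.08] M=[-1.527, -0.674, -0.465] rF=0.578 w=0.0100 r=0.1132 qj=[-0.52, 0.82, 0.76, 0.48, 2.08, -0.77]
Ft -5.11 Fr 3.0
```

Request:
{"api": "play_rows", "payload": {"deltas": [[[0.1,0,-4.5,0,-0.04,0,0],[0.1,0,-4.5,0,-0.04,0,0]]]}}

```text
time_s: 27.85
ee_pos: [0.61, -0.1782, 0.2612]
eef_rot: [3.141, 0.954, 1.94]
force: [6.4, -4.3, -1.9]
grip_width: 0.0098
```

```bash
python3 -c "
from h import *
log(-1,2.595)"
```

```text
t=27.85 th=0.633 q=[-0.3, -67.0, 91.2] F=[4.38, -6.32, -1.89] M=[-1.585, -0.734, -0.438] rF=0.703 w=0.0098 r=0.1132 qj=[-0.5, 0.76, 0.82, 0.43, 2.02, -0.78]
Ft -6.21 Fr 2.22
```

Request:
{"api": "play_rows", "payload": {"deltas": [[[0.1,0,-4.5,0,-0.04,0,0],[0.1,0,-4.5,0,-0.04,0,0]]]}}

```text
time_s: 28.05
ee_pos: [0.6073, -0.1713, 0.2663]
eef_rot: [3.14, 1.034, 1.94]
force: [6.1, -4.2, -0.2]
grip_width: 0.0099
```

```bash
python3 -c "
from h import *
log(-1,2.595)"
```

```text
t=28.05 th=0.554 q=[-0.2, -59.5, 96.3] F=[4.16, -6.1, -0.25] M=[-1.529, -0.792, -0.403] rF=0.602 w=0.0099 r=0.1132 qj=[-0.48, 0.7, 0.88, 0.37, 1.95, -0.78]
Ft -5.32 Fr 2.99
```

Request:
{"api": "play_rows", "payload": {"deltas": [[[0.1,0,-4.5,0,-0.04,0,0],[0.1,0,-4.5,0,-0.04,0,0]]]}}

```text
time_s: 28.25
ee_pos: [0.6044, -0.1639, 0.2706]
eef_rot: [3.14, 1.115, 1.939]
force: [5.3, -5.1, -1.2]
grip_width: 0.0098
```

```bash
python3 -c "
from h import *
log(-1,2.595)"
```

```text
t=28.25 th=0.474 q=[-0.2, -51.6, 100.6] F=[3.05, -6.68, -1.18] M=[-1.526, -0.825, -0.376] rF=0.733 w=0.0098 r=0.1131 qj=[-0.45, 0.65, 0.94, 0.32, 1.89, -0.77]
Ft -6.48 Fr 2.0
```

Request:
{"api": "play_rows", "payload": {"deltas": [[[0.1,0,-4.5,0,-0.04,0,0],[0.1,0,-4.5,0,-0.04,0,0]]]}}

```text
time_s: 28.45
ee_pos: [0.6015, -0.1563, 0.2744]
eef_rot: [3.14, 1.195, 1.939]
force: [5.6, -4.2, -1.0]
grip_width: 0.0103
```

```bash
python3 -c "
from h import *
log(-1,2.595)"
```

```text
t=28.45 th=0.394 q=[-0.3, -43.4, 104.4] F=[3.68, -5.92, -0.96] M=[-1.549, -0.775, -0.276] rF=0.659 w=0.0103 r=0.1131 qj=[-0.43, 0.59, 0.99, 0.27, 1.82, -0.76]
Ft -5.83 Fr 1.39
```

Request:
{"api": "play_rows", "payload": {"deltas": [[[0.1,0,-4.5,0,-0.04,0,0],[0.1,0,-4.5,0,-0.04,0,0]]]}}

```text
time_s: 28.65
ee_pos: [0.5984, -0.1484, 0.2775]
eef_rot: [3.138, 1.275, 1.938]
force: [4.9, -3.8, -0.1]
grip_width: 0.0099
```

```bash
python3 -c "
from h import *
log(-1,2.595)"
```

```text
t=28.65 th=0.314 q=[-0.2, -35.0, 107.5] F=[3.17, -5.28, -0.14] M=[-1.505, -0.755, -0.197] rF=0.573 w=0.0099 r=0.1130 qj=[-0.4, 0.54, 1.05, 0.22, 1.76, -0.75]
Ft -5.06 Fr 1.5
```

Request:
{"api": "play_rows", "payload": {"deltas": [[[0.1,0,-4.5,0,-0.04,0,0],[0.1,0,-4.5,0,-0.04,0,0]]]}}

```text
time_s: 28.85
ee_pos: [0.5953, -0.1403, 0.2799]
eef_rot: [3.136, 1.355, 1.936]
force: [4.7, -3.8, 0.7]
grip_width: 0.0094
```

```bash
python3 -c "
from h import *
log(-1,2.595)"
```

```text
t=28.85 th=0.235 q=[-0.2, -26.3, 109.9] F=[3.04, -5.23, 0.69] M=[-1.435, -0.734, -0.132] rF=0.557 w=0.0094 r=0.1130 qj=[-0.36, 0.49, 1.11, 0.16, 1.69, -0.73]
Ft -4.93 Fr 1.89
```

Request:
{"api": "play_rows", "payload": {"deltas": [[[0.1,0,-4.5,0,-0.04,0,0],[0.1,0,-4.5,0,-0.04,0,0]]]}}

```text
time_s: 29.05
ee_pos: [0.5921, -0.132, 0.2816]
eef_rot: [3.134, 1.435, 1.933]
force: [5.6, -4.7, 0.6]
grip_width: 0.0099
```

```bash
python3 -c "
from h import *
log(-1,2.595)"; python3 fit.py | grep -E "corr|psi .*\.\.|d=|^-?1 (2\.[5-9]|3)"
```

```text
t=29.05 th=0.155 q=[-0.3, -17.4, 111.6] F=[3.49, -6.44, 0.62] M=[-1.432, -0.732, -0.061] rF=0.708 w=0.0099 r=0.1129 qj=[-0.33, 0.44, 1.16, 0.1, 1.62, -0.7]
Ft -6.27 Fr 1.61
corr: d free, drag .45 [ 0.187  0.021 -0.352] sd [0.005 0.024 0.043] rms 0.15 L 0.353 phase at th=0 (deg from bottom) 176.6
d=0.19 [ 0.444  0.023 -0.354] sd [0.022 0.024 0.044] rms 0.15 L 0.354 phase at th=0 (deg from bottom) 176.3
d=0.2 [ 0.481  0.025 -0.395] sd [0.022 0.025 0.046] rms 0.155 L 0.396 phase at th=0 (deg from bottom) 176.4
d=0.21 [ 0.518  0.026 -0.437] sd [0.023 0.026 0.047] rms 0.16 L 0.438 phase at th=0 (deg from bottom) 176.5
-1 2.55 0.79
1 2.58 -0.28
-1 2.67 0.86
1 2.7 -0.06
-1 2.75 0.51
1 2.78 -0.25
-1 2.79 0.54
1 2.82 -0.08
-1 2.83 0.15
-1 2.9 0.37
-1 2.91 0.16
1 2.94 -0.03
1 2.98 -0.32
-1 2.99 0.38
-1 3.02 0.26
1 3.06 -0.22
-1 3.07 0.62
-1 3.14 0.41
-1 3.15 0.31
1 3.18 -0.42
1 3.18 -0.13
-1 3.23 0.55
-1 3.26 0.42
1 3.3 -0.53
-1 3.31 0.32
1 3.37 -0.51
1 3.42 -0.46
psi -1..1.2 [ 0.446  0.021 -0.363] sd [0.028 0.048 0.077] rms 0.115 L 0.364 phase at th=0 (deg from bottom) 176.8
psi 1.9..4 [ 0.365  0.037 -0.272] sd [0.031 0.038 0.097] rms 0.161 L 0.275 phase at th=0 (deg from bottom) 172.3
psi -1..2.2 [ 0.448  0.    -0.321] sd [0.026 0.034 0.048] rms 0.111 L 0.321 phase at th=0 (deg from bottom) 179.9
psi -1..4 [ 0.4    0.021 -0.304] sd [0.021 0.023 0.043] rms 0.147 L 0.304 phase at th=0 (deg from bottom) 176.1
```

All the fits agree on a bottom near ψ≈184°±5°, i.e. θ≈0.615. I'll move there, stop and settle.

Request:
{"api": "play_rows", "payload": {"deltas": [[[0.14,0,5.65,0,0.05,0,0],[0.14,0,5.65,0,0.05,0,0],[0.14,0,5.65,0,0.05,0,0],[0.14,0,5.65,0,0.05,0,0],[0.14,0,5.65,0,0.05,0,0],[0.14,0,5.65,0,0.05,0,0],[0.14,0,5.65,0,0.05,0,0],[0.1,0,4.5,0,0.04,0,0],[0.1,0,4.5,0,0.04,0,0],[0.05,0,2.3,0,0.02,0,0]]]}}

```text
time_s: 30.05
ee_pos: [0.609, -0.1752, 0.2636]
eef_rot: [3.139, 0.978, 1.94]
force: [1.5, 3.8, 6.7]
grip_width: 0.0096
```

Request:
{"api": "play_rows", "payload": {"deltas": [[[0,0,0,0,0,0,0],[0,0,0,0,0,0,0],[0,0,0,0,0,0,0],[0,0,0,0,0,0,0],[0,0,0,0,0,0,0],[0,0,0,0,0,0,0]]]}}

```text
time_s: 30.65
ee_pos: [0.609, -0.1753, 0.2635]
eef_rot: [3.14, 0.982, 1.94]
force: [6.4, -2.2, 3.3]
grip_width: 0.0097
```

```bash
python3 -c "
from h import *
rd(); print(np.round(ctrl.get_obs()['joint_vel'],4))
c=cam('side');cv2.imwrite('pics/g_side.png',cv2.resize(c['img'][20:230,200:430],None,fx=3,fy=2.8)[:,:,::-1])
cv2.imwrite('pics/g_top.png',cam('top')['img'][:,:,::-1])"
```

```text
t=30.65 th=0.599 q=[-0.1, -63.9, 93.5] F=[5.16, -4.35, 3.26] M=[-0.133, -0.741, -0.473] rF=0.198 w=0.0097 r=0.1133 qj=[-0.49, 0.74, 0.84, 0.41, 2.0, -0.78]
[ 0.0008  0.0003 -0.0007  0.001   0.0014  0.0006]
```

View pics/g_side.png

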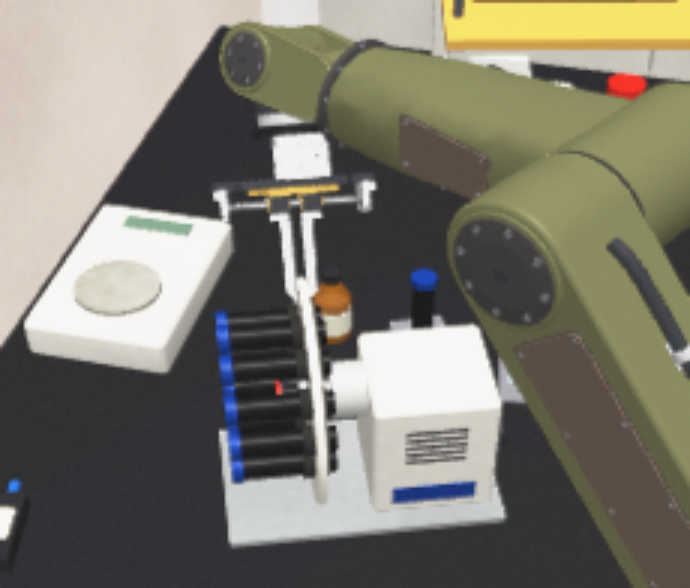

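View pics/g_top.png

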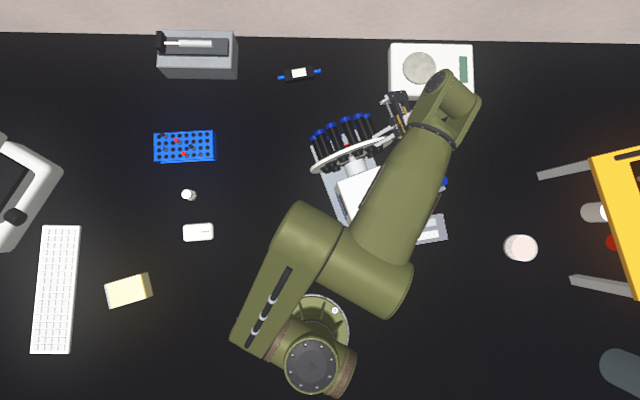

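The rim is gripped at 9.7 mm and the wheel is at rest, ψ≈183°. The bystanders at (184,146), (189,195), (198,232), the bottle and the spare tube look unmoved. As a last check for slip, I'll compare the blue caps' angles with the start picture.

```bash
python3 - <<'E'
from h import *
c=cam("side"); H=hubR()
o=-c["R"].T@c["t"]
for name,im in (("start",cv2.imread("pics/side0.png")[:,:,::-1]),("now",c["img"])):
    im=im.astype(int); m=((im[...,2]>im[...,0]+50)&(im[...,2]>im[...,1]+40)).astype(np.uint8)
    m[:, :265]=0; m[:,295:]=0; m[:120]=0; m[200:]=0
    n,l,s,cen=cv2.connectedComponentsWithStats(m)
    for k in range(1,n):
        if s[k,4]<8: continue
        d=c["R"].T@np.linalg.inv(c["K"])@np.array([*cen[k],1.]); nx=H[:,0]
        P=o+d*((HUB+.089*nx-o)@nx)/(d@nx); q=H.T@(P-HUB)
        print(name,cen[k].round(1),s[k,4],"ang",np.degrees(np.arctan2(-q[1],q[2])).round(1),"r",np.hypot(q[1],q[2]).round(3))
rd()
a=cv2.imread("pics/top0.png").astype(int); b=cv2.imread("pics/g_top.png").astype(int)
for n,(y0,y1,x0,x1) in dict(rack=(120,170,145,225),jar=(183,207,175,205),mouse=(215,248,175,220),amber=(135,160,420,445)).items(): print(n,np.abs(a-b)[y0:y1,x0:x1].mean().round(2))
a=cv2.imread("pics/side0.png").astype(int);b=c["img"][:,:,::-1].astype(int)
print("spare/amber side",np.abs(a-b)[112:140,332:350].mean(),np.abs(a-b)[118:140,308:320].mean())
E
```

```text
start [274.4 145.8] 132 ang -44.0 r 0.714
start [276.6 167.9] 46 ang -47.2 r 0.705
start [278.2 183.1] 67 ang -49.9 r 0.668
now [275.9 160.5] 258 ang -46.1 r 0.696
t=30.80 th=0.599 q=[-0.1, -63.9, 93.5] F=[3.21, -3.0, 4.32] M=[-0.112, -0.747, -0.462] rF=0.005 w=0.0098 r=0.1132 qj=[-0.49, 0.74, 0.84, 0.41, 2.0, -0.78]
rack 6.96
jar 6.2
mouse 6.08
amber 54.65
spare/amber side 1.2705026455026456 1.5138888888888888
```

The cap check doesn't work: the side camera looks almost along the plane of the caps. The separate grips' fits agree within about 8°, though, so a large slip is unlikely. I'm handing in.

```bash
python3 -c "
from station import hand_in
print(hand_in())"
```

```text
the job is handed in; nothing more can be done
None
```

I turned the wheel by its rim to what I estimate is heavy side straight down and handed the job in with the rim still gripped. No verdict came back, so success isn't confirmed.

**What I did:** I gripped only the bare rim, at a 30 N setting, and turned the wheel both ways at about 0.3–0.5 rad/s. I opened and regripped three times along the way. The resistance pattern put the heavy side almost at the top to begin with, pulling about 0.30–0.36 N m. I then turned the wheel about 183° to bring it down.

**Last checks:**
- **Wheel and grip:** the arm was at rest (joint speeds under 0.002 rad/s), with the fingers 9.8 mm apart on the 10 mm rim. I stopped at 30.8 s of the 72 s allowed.
- **Bystanders:** the rack, jar and mouse look unmoved in the top view, and the spare tube and amber bottle look unmoved from the side. I didn't check the chip tray on its own. In the top view the arm hid the bottle.

**What was uncertain:**
- **Heavy-side direction:** the force readings were noisy. Fits to the separate stretches of turning put the bottom between 180° and 188° of turn, and I expect to be within about 10°, against the 20° allowed.
- **Sensor corrections:** the moment reading shifted with tool tilt, so I corrected it from free-air readings. One grip built up about 23 N of radial force, so I released and regripped.
- **Slip check that failed:** I tried to confirm with the camera, from the blue caps, that the wheel hadn't slipped in the grip. The side camera looks almost along the plane of the caps, so that check gave nothing. The agreement between grips is the only evidence against slip.

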